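# Pack the lunch boxes, close them and stack them

## Robot

A 6-joint arm with a two-finger parallel gripper is mounted at the origin on the work surface. World frame = base frame: x ahead of the robot, y to its left, z up, the work surface at z = 0. Lengths are in m, angles in rad, forces in N, time in s.
With the tool pointing down it reaches from about 0.25 to 0.8 m from the base axis. Payload 3.9 kg.
Tool frame: the origin (TCP) lies midway between the tips of the shut fingers; the grasp point (between the pads) lies 19 mm behind it; x points along the fingers, y is the direction in which the jaws open and shut, and the axes are right-handed (so a half turn about x gives the same grasp; the last joint's range is limited). The gripper opens to 85 mm and grips with 20 to 120 N. Pads are 22 mm wide; open, the fingers measure 114 mm over their backs; the gripper's body (76 mm by 85 mm) begins 54 mm behind the grasp point. The pads swing forward as they close: fully open they stand 13 mm farther back than shut.
Start: joints at [1.273, 0.26, -0.138, 1.173, 0, 1.571], TCP at [0.154, 0.502, 0.231] pointing down, gripper open.
Joint ranges: [-2.78, 2.78], [-0.83, 1.72], [-1.28, 1.37], [-1.9, 2.12], [-1.57, 1.48], [-3.14, 3.14]. Speed limits (rad/s): [2.57, 2.57, 3.14, 3.14, 3.14, 3.14].

## Interface

Orientations are given as [roll, pitch, yaw] about the fixed x, y, z axes, in that order (R = Rz(yaw) Ry(pitch) Rx(roll)).
In Python, from bench import ctrl gives the robot as it stands. The module is installed in compiled form; this text tells all that it offers.
- The arm moves only by the tool send_rows, never from a script. Its argument "series" is a list of rows, each an object of numbers: "gripper": the opening, from 0 (shut) to 1 (fully open); "tx", "ty", "tz": the shift along the tool's x, y, z in cm; "ax", "ay", "az": the turn, a rotation vector about the tool's x, y, z in rad. In form: [{"gripper": .., "tx": .., "ty": .., "tz": .., "ax": .., "ay": .., "az": ..}, ...]. A call has 1 to 12 rows; each row shifts and turns the commanded pose from where the row before left it, along the tool's axes as they then stand; what a row does not reach is not made up. A row lasts 1/8 s, in which the tool goes at most 62.5 mm and 10.7 degrees, less where a joint would pass 70% of its speed; a pose out of reach is approached as far as the arm can. A call with a gripper value outside its range is refused whole. The fingers move at their own pace and stop on an object; "force" is the grip in N (left out, the last holds). Time passes only in rows, so rows that do not move let the fingers close. It gives the time, the measured TCP pose, the force and the opening at its end, in the units of the state.
- ctrl.read_state(): the state, without advancing time (a new reading comes with each control period).
- ctrl.snapshot(name): name is "scene" or "top" or "wrist"; returns a dict with "img" (420x560x3 uint8, red, green, blue), "fx", "fy", "cx", "cy" (pixels), "rvec" (rotation vector, rad) and "tvec" (3), from world to camera coordinates, as OpenCV has them. Camera axes: x right, y down, z forward; pixel columns grow to the right and rows downward; lengths in m; the calibration is good to about 2 mm. A picture is of the moment at which its call begins. There is no depth.
- ctrl.hand_in(): hands the job in, once; it reports no verdict.
The state is a dict: "time_s": time; "joint_pos": joint angles; "qvel": joint speeds; "joint_torque": joint torques, N m; "eef_pos": TCP position; "ee_rot": TCP orientation; "wrist_force": force on the tool from outside, world axes, zero at the start; "moment": the same for the moment, N m; "width": finger opening in m.
Only numpy, scipy, OpenCV 4.12 (cv2) and the standard library are available. Lean on these libraries where they do the work, as an engineer would, in place of code of your own. Each camera call takes 0.05 s, during which the arm holds its last target.

## Task

Pack the food for tomorrow: every bread roll into the yellow box and every green carton into the orange box (there may be none of one kind; that box is closed empty). Put each box's own lid fully on while it stands on the counter, and only when both boxes are packed and closed set the yellow box squarely on top of the blue box and then the orange box squarely on the yellow one, long sides in line. Do not shift the blue box, and leave the bowl and jar alone.

Things in the scene. Friction and masses are not known exactly. Their poses are not given: they have to be found in the camera images.
- box_yellow: open plastic lunch box, yellow, outside 150 (x) x 66 (y) x 46 (z) mm, walls and floor 4 mm thick, inside 142 x 58 mm. Origin: centre of its underside; x along its length, z up. Closed with its lid it is 68 mm high. Starts on the counter.
- box_orange: open plastic lunch box, orange, outside 150 (x) x 66 (y) x 46 (z) mm, walls and floor 4 mm thick, inside 142 x 58 mm. Origin: centre of its underside; x along its length, z up. Closed with its lid it is 68 mm high. Starts on the counter.
- lid_yellow: deep flat-topped lid of the yellow box, yellow plastic: slab 150 (x) x 62 (y) x 22 mm over a locating step 136 x 52 x 6 mm that drops inside the box rim (3 mm play each side); 28 mm high in all. Origin: centre of the step's underside; x along its length, z up. Fits either way round. Fully on, its origin is 40 mm above the box's. Starts step down; grip its long sides.
- lid_orange: deep flat-topped lid of the orange box, orange plastic: slab 150 (x) x 62 (y) x 22 mm over a locating step 136 x 52 x 6 mm that drops inside the box rim (3 mm play each side); 28 mm high in all. Origin: centre of the step's underside; x along its length, z up. Fits either way round. Fully on, its origin is 40 mm above the box's. Starts step down; grip its long sides.
- blue_box: closed, full storage box, blue with a white band, 160 (x) x 74 (y) x 60 (z) mm, flat top, 0.8 kg, the foot of the stack. Origin: centre of its underside; x along its length.
- roll1: bread roll, golden brown with pale cuts, 60 (x) x 34 (y) x 32 (z) mm, origin: centre of its underside, x along its length. May be absent. Belongs in the yellow box; two lie end to end in it.
- roll2: bread roll, golden brown with pale cuts, 60 (x) x 34 (y) x 32 (z) mm, origin: centre of its underside, x along its length. May be absent. Belongs in the yellow box; two lie end to end in it.
- carton1: small snack carton, green with a white band, 60 (x) x 34 (y) x 32 (z) mm, origin: centre of its underside, x along its length. May be absent. Belongs in the orange box; two lie end to end in it.
- carton2: small snack carton, green with a white band, 60 (x) x 34 (y) x 32 (z) mm, origin: centre of its underside, x along its length. May be absent. Belongs in the orange box; two lie end to end in it.
- bowl: blue ceramic bowl, 116 mm across, 55 mm high, a bystander. Origin: centre of its underside.
- jar: small glass jar with a red cap, 60 mm across, 75 mm high, a bystander. Origin: centre of its underside.
Not all that is in view belongs to the job. Leave any pink or purple look-alike of the lid_orange alone.

How it is judged:
On the way, in this order (a step that is already met when the one before it is completed fails the run):
1. all the food is in its boxes and both boxes are closed with their own lids, still on the counter (x of roll1 in the frame of box_yellow between -0.071 and 0.071 m and y of roll1 in the frame of box_yellow between -0.03 and 0.03 m and z of roll1 in the frame of box_yellow between -0.002 and 0.042 m and x of roll2 in the frame of box_yellow between -0.071 and 0.071 m and y of roll2 in the frame of box_yellow between -0.03 and 0.03 m and z of roll2 in the frame of box_yellow between -0.002 and 0.042 m and x of carton1 in the frame of box_orange between -0.071 and 0.071 m and y of carton1 in the frame of box_orange between -0.03 and 0.03 m and z of carton1 in the frame of box_orange between -0.002 and 0.042 m and x of carton2 in the frame of box_orange between -0.071 and 0.071 m and y of carton2 in the frame of box_orange between -0.03 and 0.03 m and z of carton2 in the frame of box_orange between -0.002 and 0.042 m and z of lid_yellow in the frame of box_yellow between 0.037 and 0.043 m and x of lid_yellow in the frame of box_yellow between -0.007 and 0.007 m and y of lid_yellow in the frame of box_yellow between -0.007 and 0.007 m and angle between the z axis of lid_yellow and the z axis of box_yellow, either way round below 0.035 rad and z of lid_orange in the frame of box_orange between 0.037 and 0.043 m and x of lid_orange in the frame of box_orange between -0.007 and 0.007 m and y of lid_orange in the frame of box_orange between -0.007 and 0.007 m and angle between the z axis of lid_orange and the z axis of box_orange, either way round below 0.035 rad and height (world z) of each of box_yellow, box_orange below 0.02 m and angle between each of box_yellow, box_orange's own z axis and vertical below 0.1 rad), for 0.2 s.
2. the closed yellow box stands squarely on the blue box (z of box_yellow in the frame of blue_box between 0.055 and 0.065 m and horizontal distance between box_yellow and blue_box below 0.015 m and angle between the x axis of box_yellow and the x axis of blue_box, either way round below 0.14 rad and angle between box_yellow's own z axis and vertical below 0.06 rad and z of lid_yellow in the frame of box_yellow between 0.037 and 0.043 m and x of lid_yellow in the frame of box_yellow between -0.007 and 0.007 m and y of lid_yellow in the frame of box_yellow between -0.007 and 0.007 m and angle between the z axis of lid_yellow and the z axis of box_yellow, either way round below 0.035 rad), for 0.2 s.
3. the closed orange box stands squarely on the yellow box (z of box_orange in the frame of box_yellow between 0.063 and 0.073 m and horizontal distance between box_orange and box_yellow below 0.015 m and angle between the x axis of box_orange and the x axis of box_yellow, either way round below 0.14 rad and angle between box_orange's own z axis and vertical below 0.06 rad and z of lid_orange in the frame of box_orange between 0.037 and 0.043 m and x of lid_orange in the frame of box_orange between -0.007 and 0.007 m and y of lid_orange in the frame of box_orange between -0.007 and 0.007 m and angle between the z axis of lid_orange and the z axis of box_orange, either way round below 0.035 rad), for 0.2 s.
At the end, for the whole second after the job is handed in: All food present is in its box; both lids fully on (level, within 3 mm of height, 7 mm of centre); yellow box on the blue one, orange on the yellow, each within 15 mm of centre and 0.14 rad of the one below; all at rest (all of step 2 and all of step 3 and x of roll1 in the frame of box_yellow between -0.071 and 0.071 m and y of roll1 in the frame of box_yellow between -0.03 and 0.03 m and z of roll1 in the frame of box_yellow between -0.002 and 0.042 m and x of roll2 in the frame of box_yellow between -0.071 and 0.071 m and y of roll2 in the frame of box_yellow between -0.03 and 0.03 m and z of roll2 in the frame of box_yellow between -0.002 and 0.042 m and x of carton1 in the frame of box_orange between -0.071 and 0.071 m and y of carton1 in the frame of box_orange between -0.03 and 0.03 m and z of carton1 in the frame of box_orange between -0.002 and 0.042 m and x of carton2 in the frame of box_orange between -0.071 and 0.071 m and y of carton2 in the frame of box_orange between -0.03 and 0.03 m and z of carton2 in the frame of box_orange between -0.002 and 0.042 m and linear speed of each of box_yellow, box_orange, lid_yellow, lid_orange below 0.03 m/s); the robot touches nothing.
It fails at once if the blue box is moved (distance of blue_box from where it was at the start of the episode above 0.03 m).
It fails at once if the bowl is moved (distance of bowl from where it was at the start of the episode above 0.03 m).
It fails at once if the jar is moved (distance of jar from where it was at the start of the episode above 0.03 m).
Of roll1, roll2, carton1, carton2 only 2 to 4 are there at a start; the rules pass over those that are not, and their reading is None.
At some moment in a run one of roll1, roll2, carton1, carton2, lid_yellow, lid_orange may be knocked a few centimetres aside while the robot is not near it.
It also fails if it takes over 210 s, if anything falls off the work surface, if the arm or the gripper's body presses on something with over 40 N, if the wrist force passes 120 N, or if a joint passes its speed limit or range.

## Working session

There is one attempt and no reset: what is moved stays moved. The work goes in short steps, Python scripts to look and compute and a tool call to move; the robot and the scene stay as the last step left them, time stands still between calls to the robot, and variables do not carry over. Pictures are saved under pics/ and viewed, and the job is handed in when it is done.

Besides the shell and the picture viewer there is one more tool, called after "Call:" as a command line: name --argument value ..., lists and objects as JSON in quotes. send_rows: Moves the arm, as the interface text tells. Its arguments: {"type":"object","properties":{"series":{"type":"array","items":{"type":"object","properties":{"gripper":{"type":"number"},"tx":{"type":"number"},"ty":{"type":"number"},"tz":{"type":"number"},"ax":{"type":"number"},"ay":{"type":"number"},"az":{"type":"number"}}}},"force":{"type":"number"}},"required":["series"]}

```bash
mkdir -p pics
cat > h.py <<'E'
from bench import ctrl
import numpy as np, cv2
def snap(n,f):
    s=ctrl.snapshot(n); cv2.imwrite('pics/'+f+'.png',cv2.cvtColor(s['img'],cv2.COLOR_RGB2BGR)); np.save('pics/'+f+'.npy',s,allow_pickle=True); return s
def load(f): return np.load('pics/'+f+'.npy',allow_pickle=True).item()
def ray(s,u,v,z):
    R=cv2.Rodrigues(np.array(s['rvec'],float))[0]; t=np.array(s['tvec'],float).ravel()
    d=R.T@np.array([(u-s['cx'])/s['fx'],(v-s['cy'])/s['fy'],1]); c=-R.T@t
    return c+d*(z-c[2])/d[2]
def proj(s,p):
    return cv2.projectPoints(np.array(p,float).reshape(-1,3),np.array(s['rvec'],float),np.array(s['tvec'],float),np.array([[s['fx'],0,s['cx']],[0,s['fy'],s['cy']],[0,0,1]],float),None)[0].reshape(-1,2)
E
python3 - <<'E'
from h import *
for n in ['scene','top','wrist']:
    s=snap(n,n+'0'); print(n,s['fx'],-cv2.Rodrigues(np.array(s['rvec'],float))[0].T@np.array(s['tvec'],float).ravel())
print({k:np.round(v,3) for k,v in ctrl.read_state().items()})
E
```

```text
scene 497.6928509705489 [1.23070931 0.90828404 0.87225736]
top 470.0420175756011 [ 0.23051437 -0.07526737  1.34579659]
wrist 303.0888628883909 [0.08657071 0.522542   0.37391644]
{'time_s': np.float64(0.15), 'joint_pos': array([ 1.273,  0.261, -0.139,  1.173,  0.   ,  1.571]), 'qvel': array([ 0.   , -0.001,  0.004,  0.   , -0.002, -0.001]), 'joint_torque': array([ 0.0000e+00, -4.0601e+01,  2.5417e+01,  1.3000e-02,  0.0000e+00,
        0.0000e+00]), 'eef_pos': array([0.154, 0.501, 0.231]), 'ee_rot': array([-1.575,  1.569, -1.873]), 'wrist_force': array([-0.091,  0.073,  0.243]), 'moment': array([-0.056,  0.051, -0.019]), 'width': np.float64(0.085)}
```

View pics/top0.png

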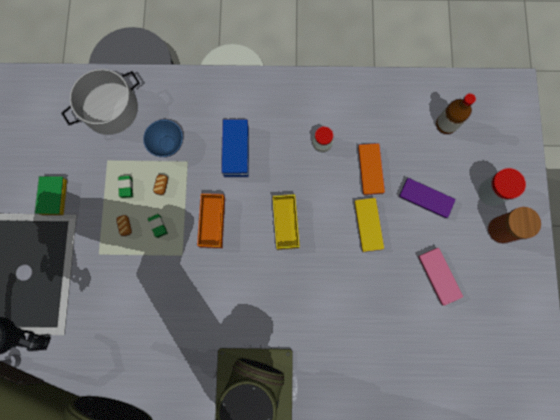

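View pics/scene0.png

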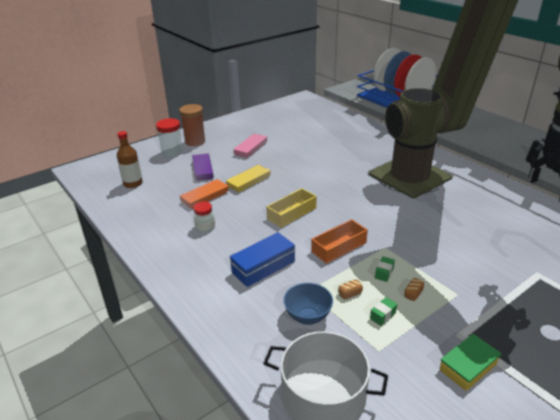

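View pics/wrist0.png

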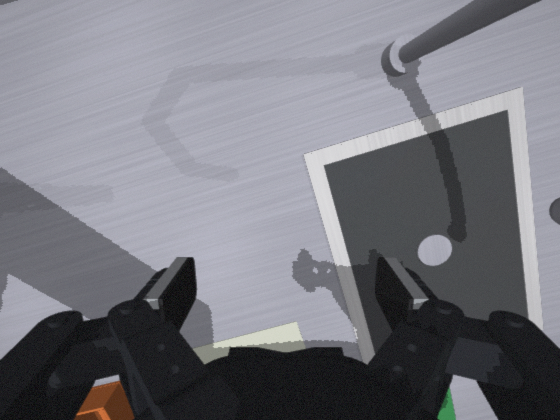

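```bash
cat >> h.py <<'E'
from scipy.optimize import minimize
DIM=dict(box=(.150,.066,.046),lid=(.150,.062,.028),blue=(.160,.074,.060),food=(.060,.034,.032),closed=(.150,.066,.068))
def hull(s,dim,x,y,yaw,z0=0):
    L,W,H=dim; c,sn=np.cos(yaw),np.sin(yaw); P=[]
    for a in(-1,1):
        for b in(-1,1):
            for k in(0,1):
                P.append((x+c*a*L/2-sn*b*W/2,y+sn*a*L/2+c*b*W/2,z0+k*H))
    return cv2.convexHull(proj(s,P).astype(np.float32))
def hsvmask(s,lo,hi,roi=None):
    h=cv2.cvtColor(s['img'],cv2.COLOR_RGB2HSV); m=cv2.inRange(h,np.array(lo),np.array(hi))
    if roi is not None:
        r=np.zeros_like(m); a,b,c,d=roi; r[b:d,a:c]=m[b:d,a:c]; m=r
    m=cv2.morphologyEx(m,cv2.MORPH_CLOSE,np.ones((5,5)))
    n,l,st,ce=cv2.connectedComponentsWithStats(m)
    if n<2: return None
    return (l==1+np.argmax(st[1:,4])).astype(np.uint8)
def fit(views,dim,guess,z0=0):
    # views: list of (snap,mask); IoU with supersampled polygon (via contour hull)
    data=[]
    for s,m in views:
        cs,_=cv2.findContours(m,cv2.RETR_EXTERNAL,cv2.CHAIN_APPROX_NONE)
        H=cv2.convexHull(np.vstack(cs))
        M=np.zeros((m.shape[0]*4,m.shape[1]*4),np.uint8)
        big=cv2.resize(m*255,None,fx=4,fy=4,interpolation=cv2.INTER_LINEAR)>127
        cs,_=cv2.findContours(big.astype(np.uint8),cv2.RETR_EXTERNAL,cv2.CHAIN_APPROX_NONE)
        data.append((s,cv2.convexHull(np.vstack(cs)).astype(np.float32)))
    def cost(p):
        t=0
        for s,H in data:
            h=hull(s,dim,p[0],p[1],p[2],z0)*4+1.5
            a=cv2.intersectConvexConvex(h.astype(np.float32),H)[0]
            u=cv2.contourArea(h)+cv2.contourArea(H)-a
            t+=1-a/u
        return t/len(data)
    best=None
    for dy in np.arange(0,np.pi,np.pi/12):
        g=np.array([guess[0],guess[1],dy])
        sim=np.vstack([g,g+[.01,0,0],g+[0,.01,0],g+[0,0,.2]])
        r=minimize(cost,g,method='Nelder-Mead',options=dict(initial_simplex=sim,xatol=1e-5,fatol=1e-6))
        if best is None or r.fun<best.fun: best=r
    p=best.x; p[2]=(p[2]+np.pi/2)%np.pi-np.pi/2
    return p,best.fun
OR=((3,150,90),(14,255,255)); YE=((20,120,90),(32,255,255)); BL=((105,150,60),(125,255,255)); GR=((50,100,60),(80,255,255)); BR=((8,90,60),(22,220,230))
FOODZ=None
def loc(s,rng,dim,roi,h,z0=0):
    m=hsvmask(s,*rng,roi)
    if m is None: return None
    ys,xs=np.nonzero(m); g=ray(s,xs.mean(),ys.mean(),h)
    p,f=fit([(s,m)],dim,g,z0); return np.round(p,4),round(f,3),int(m.sum())
E
python3 - <<'E'
from h import *
s=load('top0')
for n,r,d,roi in [('boxO',OR,'box',(185,180,240,260)),('boxY',YE,'box',(260,180,310,260)),('lidO',OR,'lid',(345,130,395,205)),('lidY',YE,'lid',(345,185,395,260)),
 ('blue',BL,'blue',(210,105,260,185)),('c1',GR,'food',(105,165,143,205)),('c2',GR,'food',(143,205,180,245)),('r1',BR,'food',(143,165,180,205)),('r2',BR,'food',(105,205,143,245))]:
    print(n,loc(s,r,DIM[d],roi,DIM[d][2]))
im=cv2.cvtColor(s['img'],cv2.COLOR_RGB2BGR)
cv2.imwrite('pics/top0z.png',cv2.resize(im[100:270,90:400],(775,425),interpolation=cv2.INTER_CUBIC))
print(ray(s,163,138,.05),ray(s,324,135,.075))
E
```

```text
boxO (array([0.4536, 0.1323, 0.0185]), np.float64(0.077), 1258)
boxY (array([ 0.4529, -0.0795,  0.0958]), np.float64(0.027), 1243)
lidO (array([ 0.6158, -0.3291,  0.0334]), np.float64(0.101), 1042)
lidY (array([ 0.4494, -0.3184,  0.1141]), np.float64(0.06), 1136)
blue (array([0.67  , 0.07  , 0.0607]), np.float64(0.098), 1411)
c1 (array([0.5263, 0.3743, 1.0205]), np.float64(0.637), 107)
c2 (array([0.4166, 0.266 , 1.1155]), np.float64(0.688), 88)
r1 (array([ 0.5606,  0.2852, -0.5119]), np.float64(0.289), 220)
r2 (array([0.4401, 0.3847, 0.5014]), np.float64(0.273), 239)
[0.6893792  0.27764565 0.05      ] [ 0.69473979 -0.18693266  0.075     ]
```

View pics/top0z.png

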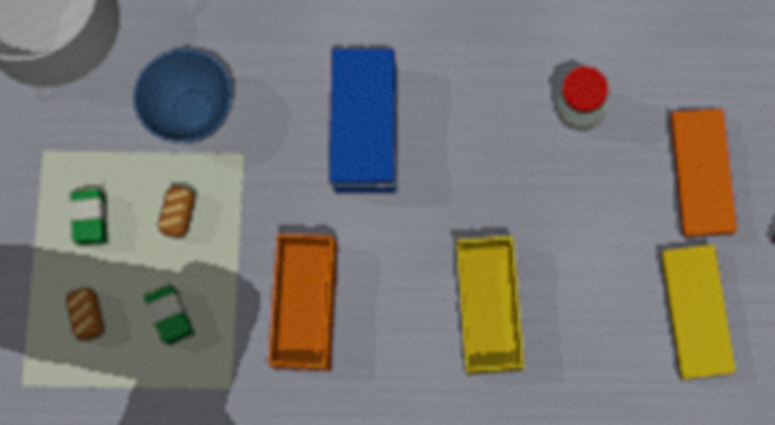

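```bash
cat >> h.py <<'E'
from scipy.spatial.transform import Rotation as Rn
def tool():
    st=ctrl.read_state(); return np.array(st['eef_pos']),Rn.from_euler('xyz',st['ee_rot']).as_matrix(),st
def plan(x,y,z,yaw,p=None,R=None):
    """yaw = object's long-axis yaw; jaw along its perpendicular. prints turn and then shift (tool axes after the turn)"""
    if R is None: p,R,_=tool()
    best=None
    for k in(0,1):
        a=yaw+np.pi/2+k*np.pi
        yj=np.array([np.cos(a),np.sin(a),0]); xt=np.array([0,0,-1.]); T=np.column_stack([xt,yj,np.cross(xt,yj)])
        w=Rn.from_matrix(R.T@T).as_rotvec()
        if best is None or np.linalg.norm(w)<np.linalg.norm(best[0]): best=(w,T)
    w,T=best; d=T.T@(np.array([x,y,z])-p)*100
    print('turn ax,ay,az',np.round(w,3),' then shift cm',np.round(d,2), ' rows turn',round(np.linalg.norm(w)/.18,1),'shift',round(np.linalg.norm(d)/6.2,1)); return T
E
python3 - <<'E'
from h import *
p,R,st=tool(); print(np.round(R,3))
s=load('wrist0'); print(np.round(R.T@(np.array([0.08657071,0.522542,0.37391644])-p),4), np.round(R.T@cv2.Rodrigues(np.array(s['rvec'],float))[0].T,3))
im=cv2.cvtColor(s['img'],cv2.COLOR_RGB2BGR)
cv2.imwrite('pics/w0z.png',cv2.resize(im[230:350,80:480],(800,240),interpolation=cv2.INTER_CUBIC))
s=load('top0')
a=cv2.cvtColor(s['img'],cv2.COLOR_RGB2HSV)
for n,(u,v) in dict(c=(125,180),cw=(125,186),c2=(157,222),c2w=(157,227),r=(161,184),r2=(124,225),mat=(140,170),matS=(140,215),bl=(235,147),bl2=(227,147),or_=(211,220)).items(): print(n,a[v,u],s['img'][v,u])
E
```

```text
[[-0.     0.293  0.956]
 [-0.001  0.956 -0.293]
 [-1.    -0.002 -0.   ]]
[-0.1433  0.0002 -0.0706] [[-0.001 -0.277  0.961]
 [ 1.    -0.     0.001]
 [-0.     0.961  0.277]]
c [ 48  28 164] [153 164 146]
cw [ 47  28 165] [155 165 147]
c2 [ 39  17 106] [104 106  99]
c2w [ 64 141  74] [33 74 39]
r [ 15 165 147] [147  99  52]
r2 [ 14 181  89] [89 56 26]
mat [ 40  27 170] [164 170 152]
matS [ 38  26 106] [103 106  95]
bl [108 212 141] [ 24  69 141]
bl2 [109 218 138] [ 20  63 138]
or_ [ 13 235 166] [166  81  13]
```

View pics/w0z.png

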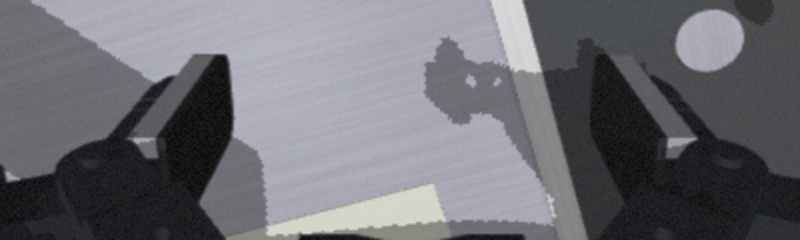

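Run:
```python
from h import *
plan(.44,.33,.30,0.0)
```

```text
turn ax,ay,az [-0.298 -0.     0.002]  then shift cm [ -6.94 -17.14  28.61]  rows turn 1.7 shift 5.5
```

Call:
send_rows --series '[{"gripper": 1,"ax": -0.149},{"gripper": 1,"ax": -0.149},{"gripper": 1,"tx": -1.2,"ty": -2.4,"tz": 4.1},{"gripper": 1,"tx": -1,"ty": -2.4,"tz": 4.1},{"gripper": 1,"tx": -1,"ty": -2.4,"tz": 4.1},{"gripper": 1,"tx": -1,"ty": -2.4,"tz": 4.1},{"gripper": 1,"tx": -1,"ty": -2.5,"tz": 4.1},{"gripper": 1,"tx": -1,"ty": -2.5,"tz": 4.1},{"gripper": 1,"tx": -0.7,"ty": -2.5,"tz": 4.0},{"gripper": 1}]' --force 40

```text
$.series[0]: bad value
```

Run:
```python
from h import *
s=snap('wrist','w1'); p,R,st=tool(); print(p,np.round(R,3))
t=snap('top','t1')
im=cv2.cvtColor(t['img'],cv2.COLOR_RGB2BGR)
cv2.imwrite('pics/t1z.png',cv2.resize(im[100:270,90:400],(775,425),interpolation=cv2.INTER_CUBIC))
```

```text
[0.15391203 0.50148244 0.23077302] [[-0.     0.293  0.956]
 [-0.001  0.956 -0.293]
 [-1.    -0.001 -0.   ]]
```

View pics/w1.png

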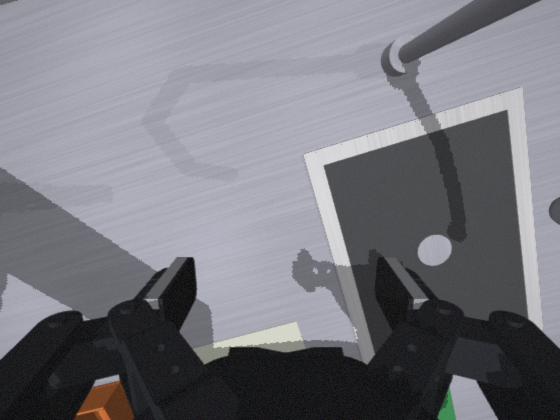

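View pics/t1z.png

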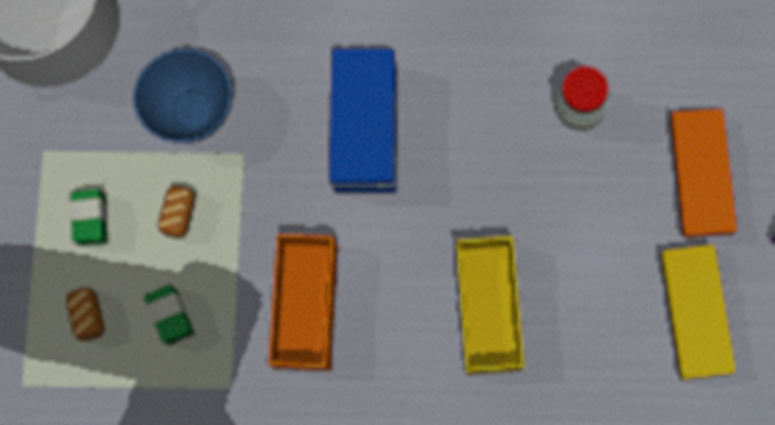

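Row refused ("bad value"); probably every field is required in each row.

Call:
send_rows --series '[{"gripper": 1,"tx": 0,"ty": 0,"tz": 0,"ax": -0.149,"ay": 0,"az": 0},{"gripper": 1,"tx": 0,"ty": 0,"tz": 0,"ax": -0.149,"ay": 0,"az": 0},{"gripper": 1,"tx": -1.2,"ty": -2.4,"tz": 4.1,"ax": 0,"ay": 0,"az": 0},{"gripper": 1,"tx": -1,"ty": -2.4,"tz": 4.1,"ax": 0,"ay": 0,"az": 0},{"gripper": 1,"tx": -1,"ty": -2.4,"tz": 4.1,"ax": 0,"ay": 0,"az": 0},{"gripper": 1,"tx": -1,"ty": -2.4,"tz": 4.1,"ax": 0,"ay": 0,"az": 0},{"gripper": 1,"tx": -1,"ty": -2.5,"tz": 4.1,"ax": 0,"ay": 0,"az": 0},{"gripper": 1,"tx": -1,"ty": -2.5,"tz": 4.1,"ax": 0,"ay": 0,"az": 0},{"gripper": 1,"tx": -0.7,"ty": -2.5,"tz": 4,"ax": 0,"ay": 0,"az": 0},{"gripper": 1,"tx": 0,"ty": 0,"tz": 0,"ax": 0,"ay": 0,"az": 0}]' --force 40

```text
time_s: 1.5
eef_pos: [0.4427, 0.3295, 0.3004]
ee_rot: [0.177, 1.57, 0.172]
wrist_force: [-0.1, -0.1, -0.2]
width: 0.0855
```

Run:
```python
from h import *
s=snap('wrist','w2'); p,R,st=tool(); print(p,np.round(R,3),st['time_s'])
```

```text
[0.44102536 0.33020057 0.30011134] [[-0.     0.003  1.   ]
 [ 0.     1.    -0.003]
 [-1.     0.    -0.   ]] 1.55
```

View pics/w2.png

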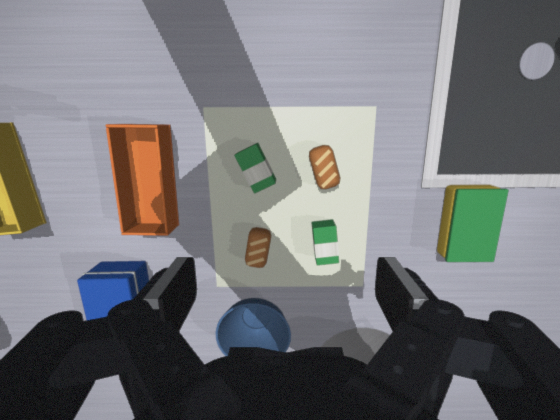

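```bash
cat >> h.py <<'E'
def allmask(s,rng,roi,minpx=15):
    h=cv2.cvtColor(s['img'],cv2.COLOR_RGB2HSV); m=cv2.inRange(h,np.array(rng[0]),np.array(rng[1]))
    r=np.zeros_like(m); a,b,c,d=roi; r[b:d,a:c]=m[b:d,a:c]
    n,l,st,ce=cv2.connectedComponentsWithStats(r); o=np.zeros_like(m)
    for i in range(1,n):
        if st[i,4]>=minpx: o[l==i]=1
    return o
def loca(s,rng,dim,roi,z0=0):
    m=allmask(s,rng,roi); ys,xs=np.nonzero(m); g=ray(s,(xs.min()+xs.max())/2,(ys.min()+ys.max())/2,z0+dim[2]*.7)
    p,f=fit([(s,m)],dim,g,z0); return np.round(p,4),round(f,3),int(m.sum())
def draw(s,items,f,crop=None,scale=1):
    im=cv2.cvtColor(s['img'],cv2.COLOR_RGB2BGR); im=cv2.resize(im,None,fx=4,fy=4,interpolation=cv2.INTER_CUBIC)
    for d,p,z0 in items:
        cv2.polylines(im,[(hull(s,d,*p,z0)*4+1.5).astype(np.int32)],True,(255,0,255),2)
    if crop: a,b,c,d=crop; im=im[b*4:d*4,a*4:c*4]
    k=min(800/im.shape[1],600/im.shape[0]); cv2.imwrite('pics/'+f+'.png',cv2.resize(im,None,fx=k,fy=k,interpolation=cv2.INTER_AREA))
GR=((45,90,25),(85,255,255)); BR=((6,100,40),(22,255,255)); OR=((3,150,60),(18,255,255)); YE=((20,120,60),(33,255,255))
E
python3 - <<'E'
from h import *
s=load('w2'); it=[]
for n,r,d,roi in [('cA',GR,'food',(225,135,285,200)),('rA',BR,'food',(300,130,350,195)),('rB',BR,'food',(235,215,280,275)),('cB',GR,'food',(300,210,350,272)),('boxO',OR,'box',(95,110,190,245))]:
    q=loca(s,r,DIM[d],roi); print(n,q); it.append((DIM[d],q[0],0))
draw(s,it,'w2d',(80,100,380,290))
s=load('top0'); it=[]
for n,r,d,roi in [('boxO',OR,'box',(185,180,240,260)),('boxY',YE,'box',(260,180,310,260)),('lidO',OR,'lid',(345,130,395,205)),('lidY',YE,'lid',(345,185,395,260)),('blue',((100,150,30),(125,255,255)),'blue',(210,105,260,185))]:
    q=loca(s,r,DIM[d],roi); print(n,q); it.append((DIM[d],q[0],0))
draw(s,it,'t0d',(180,100,400,270))
E
```

```text
cA (array([0.4372, 0.2889, 0.4449]), np.float64(0.076), 660)
rA (array([0.4381, 0.3849, 0.3793]), np.float64(0.189), 770)
rB (array([ 0.5633,  0.2868, -0.136 ]), np.float64(0.231), 650)
cB (array([0.5516, 0.3894, 0.1488]), np.float64(0.073), 622)
boxO (array([ 0.453 ,  0.1339, -0.0177]), np.float64(0.036), 6541)
boxO (array([0.4536, 0.1323, 0.0186]), np.float64(0.073), 1266)
boxY (array([ 0.4529, -0.0795,  0.0958]), np.float64(0.027), 1243)
lidO (array([ 0.6161, -0.3283,  0.0502]), np.float64(0.088), 1054)
lidY (array([ 0.4494, -0.3184,  0.114 ]), np.float64(0.052), 1146)
blue (array([0.6701, 0.07  , 0.0607]), np.float64(0.109), 1356)
```

View pics/w2d.png

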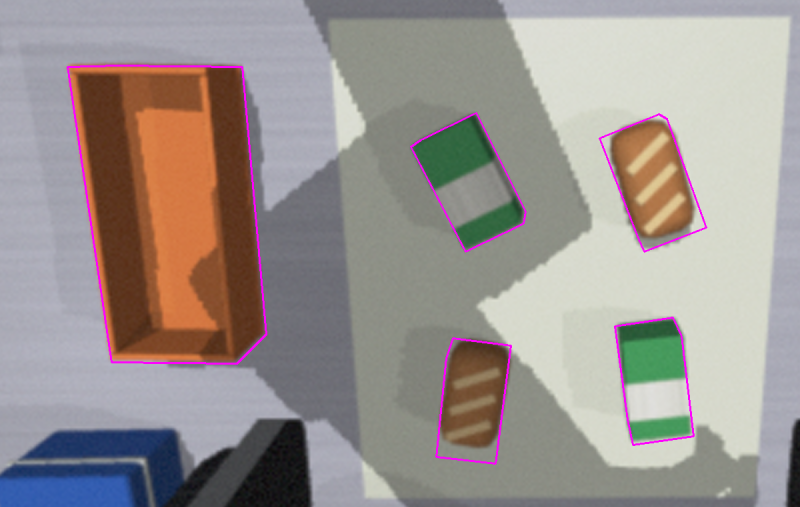

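View pics/t0d.png

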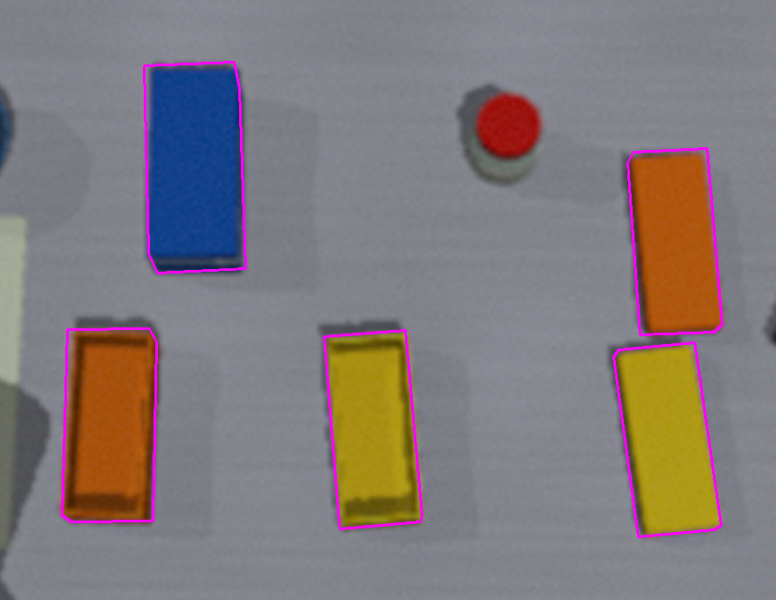

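Run:
```python
from h import *
plan(.4372,.2889,.013,.445)
```

```text
turn ax,ay,az [-0.448 -0.    -0.   ]  then shift cm [28.71 -3.56 -2.12]  rows turn 2.5 shift 4.7
```

Call:
send_rows --series '[{"gripper": 1,"tx": 0,"ty": 0,"tz": 0,"ax": -0.149,"ay": 0,"az": 0},{"gripper": 1,"tx": 0,"ty": 0,"tz": 0,"ax": -0.149,"ay": 0,"az": 0},{"gripper": 1,"tx": 0,"ty": 0,"tz": 0,"ax": -0.15,"ay": 0,"az": 0},{"gripper": 1,"tx": 5,"ty": -3.6,"tz": -2.1,"ax": 0,"ay": 0,"az": 0},{"gripper": 1,"tx": 5,"ty": 0,"tz": 0,"ax": 0,"ay": 0,"az": 0},{"gripper": 1,"tx": 5,"ty": 0,"tz": 0,"ax": 0,"ay": 0,"az": 0},{"gripper": 1,"tx": 5,"ty": 0,"tz": 0,"ax": 0,"ay": 0,"az": 0},{"gripper": 1,"tx": 4.5,"ty": 0,"tz": 0,"ax": 0,"ay": 0,"az": 0},{"gripper": 1,"tx": 4,"ty": 0,"tz": 0,"ax": 0,"ay": 0,"az": 0},{"gripper": 1,"tx": 0,"ty": 0,"tz": 0,"ax": 0,"ay": 0,"az": 0},{"gripper": 1,"tx": 0,"ty": 0,"tz": 0,"ax": 0,"ay": 0,"az": 0}]' --force 40

```text
time_s: 2.92
eef_pos: [0.4369, 0.292, 0.0184]
ee_rot: [0.304, 1.57, 0.753]
wrist_force: [0.3, 0.4, 1.0]
width: 0.085
```

Run:
```python
from h import *
s=snap('wrist','w3'); p,R,st=tool(); print(p,np.round(R,3),st['time_s'],st['wrist_force'])
```

```text
[0.43773782 0.29231839 0.01901382] [[ 0.002 -0.434  0.901]
 [ 0.002  0.901  0.434]
 [-1.     0.001  0.003]] 2.975 [ 0.26077696 -0.368706    0.7811748 ]
```

View pics/w3.png

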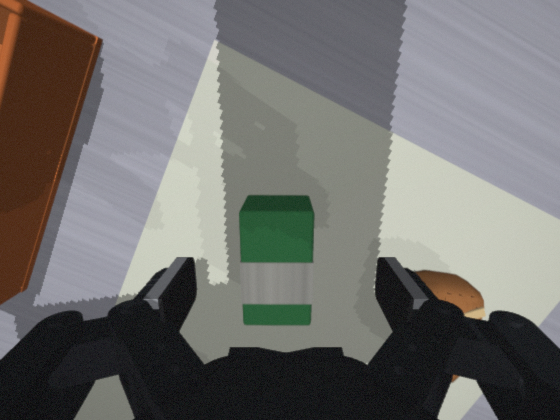

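Call:
send_rows --series '[{"gripper": 1,"tx": 0.5,"ty": 0,"tz": 0,"ax": 0,"ay": 0,"az": 0},{"gripper": 0.2,"tx": 0,"ty": 0,"tz": 0,"ax": 0,"ay": 0,"az": 0},{"gripper": 0.2,"tx": 0,"ty": 0,"tz": 0,"ax": 0,"ay": 0,"az": 0},{"gripper": 0.2,"tx": 0,"ty": 0,"tz": 0,"ax": 0,"ay": 0,"az": 0},{"gripper": 0.2,"tx": 0,"ty": 0,"tz": 0,"ax": 0,"ay": 0,"az": 0},{"gripper": 0.2,"tx": 0,"ty": 0,"tz": 0,"ax": 0,"ay": 0,"az": 0}]' --force 30

```text
time_s: 3.72
eef_pos: [0.4373, 0.2912, 0.0127]
ee_rot: [-0.063, 1.57, 0.385]
wrist_force: [-0.4, -0.1, 4.3]
width: 0.0334
```

Run:
```python
from h import *
s=snap('wrist','w4'); p,R,st=tool(); print(p,np.round(R,3),st['time_s'],st['wrist_force'],st['width'])
```

```text
[0.43728207 0.29118726 0.01268116] [[ 0.001 -0.433  0.901]
 [ 0.     0.901  0.433]
 [-1.    -0.     0.001]] 3.775 [-0.47435225 -0.18306799  5.22071737] 0.03333469750114137
```

View pics/w4.png

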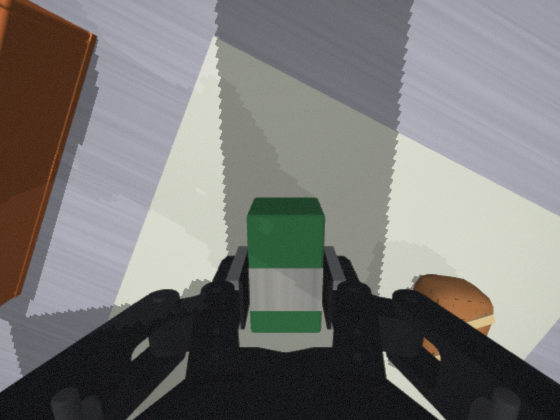

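Run:
```python
from h import *
p,R,_=tool(); p=p+[0,0,.08]
plan(.419,.134,.060,-.0177,p,R)
```

```text
turn ax,ay,az [ 0.466  0.001 -0.   ]  then shift cm [  3.27 -15.75  -1.55]  rows turn 2.6 shift 2.6
```

Call:
send_rows --series '[{"gripper": 0.2,"tx": -2.7,"ty": 0,"tz": 0,"ax": 0,"ay": 0,"az": 0},{"gripper": 0.2,"tx": -2.7,"ty": 0,"tz": 0,"ax": 0.155,"ay": 0,"az": 0},{"gripper": 0.2,"tx": -2.6,"ty": 0,"tz": 0,"ax": 0.155,"ay": 0,"az": 0},{"gripper": 0.2,"tx": 0,"ty": 0,"tz": 0,"ax": 0.156,"ay": 0,"az": 0},{"gripper": 0.2,"tx": 0,"ty": -4,"tz": -0.4,"ax": 0,"ay": 0,"az": 0},{"gripper": 0.2,"tx": 0,"ty": -4,"tz": -0.4,"ax": 0,"ay": 0,"az": 0},{"gripper": 0.2,"tx": 0,"ty": -4,"tz": -0.4,"ax": 0,"ay": 0,"az": 0},{"gripper": 0.2,"tx": 0,"ty": -3.75,"tz": -0.35,"ax": 0,"ay": 0,"az": 0},{"gripper": 0.2,"tx": 3.2,"ty": 0,"tz": 0,"ax": 0,"ay": 0,"az": 0},{"gripper": 0.2,"tx": 0,"ty": 0,"tz": 0,"ax": 0,"ay": 0,"az": 0},{"gripper": 0.2,"tx": 0,"ty": 0,"tz": 0,"ax": 0,"ay": 0,"az": 0}]' --force 30

```text
time_s: 5.15
eef_pos: [0.4186, 0.1342, 0.0606]
ee_rot: [3.141, 1.57, 3.124]
wrist_force: [0.1, 0.1, -0.8]
width: 0.0334
```

Run:
```python
from h import *
s=snap('wrist','w5'); p,R,st=tool(); print(p,np.round(R,3),st['time_s'],st['wrist_force'],st['width'])
plan(.419,.134,.030,-.0177)
```

```text
[0.41916628 0.13442095 0.0609245 ] [[ 0.001  0.017  1.   ]
 [ 0.     1.    -0.017]
 [-1.     0.     0.001]] 5.2 [ 0.75520805  0.46278652 -0.25757277] 0.03328108617972559
turn ax,ay,az [ 0.001  0.001 -0.   ]  then shift cm [ 3.09 -0.04 -0.02]  rows turn 0.0 shift 0.5
```

View pics/w5.png

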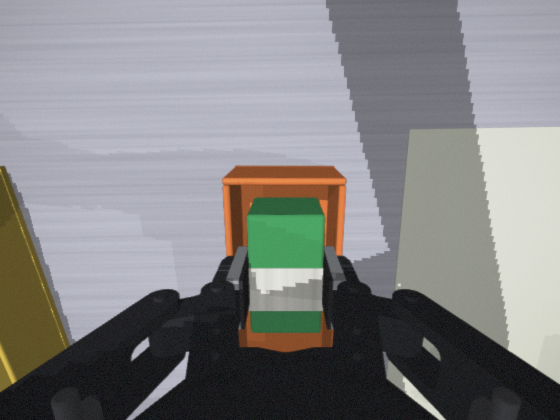

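Call:
send_rows --series '[{"gripper": 0.2,"tx": 1.6,"ty": 0,"tz": 0,"ax": 0,"ay": 0,"az": 0},{"gripper": 0.2,"tx": 1,"ty": 0,"tz": 0,"ax": 0,"ay": 0,"az": 0},{"gripper": 0.2,"tx": 0.6,"ty": 0,"tz": 0,"ax": 0,"ay": 0,"az": 0},{"gripper": 0.2,"tx": 0,"ty": 0,"tz": 0,"ax": 0,"ay": 0,"az": 0}]' --force 30

```text
time_s: 5.7
eef_pos: [0.4204, 0.1398, 0.0362]
ee_rot: [1.291, 1.555, 1.277]
wrist_force: [-19.6, 2.2, 73.0]
width: 0.0337
```

Call:
send_rows --series '[{"gripper": 0.46,"tx": 0,"ty": 0,"tz": 0,"ax": 0,"ay": 0,"az": 0},{"gripper": 0.46,"tx": 0,"ty": 0,"tz": 0,"ax": 0,"ay": 0,"az": 0},{"gripper": 0.46,"tx": 0,"ty": 0,"tz": 0,"ax": 0,"ay": 0,"az": 0}]'

```text
time_s: 6.08
eef_pos: [0.4205, 0.1402, 0.0362]
ee_rot: [1.272, 1.554, 1.258]
wrist_force: [-19.5, 3.5, 70.5]
width: 0.0359
```

Run:
```python
from h import *
s=snap('wrist','w6'); p,R,st=tool(); print(p,np.round(R,3),st['time_s'],st['wrist_force'],st['width'])
```

```text
[0.4204488  0.14022776 0.03620465] [[ 0.005  0.014  1.   ]
 [ 0.016  1.    -0.014]
 [-1.     0.016  0.005]] 6.125 [-19.89383499   3.77992454  70.83282358] 0.03611157389510812
```

View pics/w6.png

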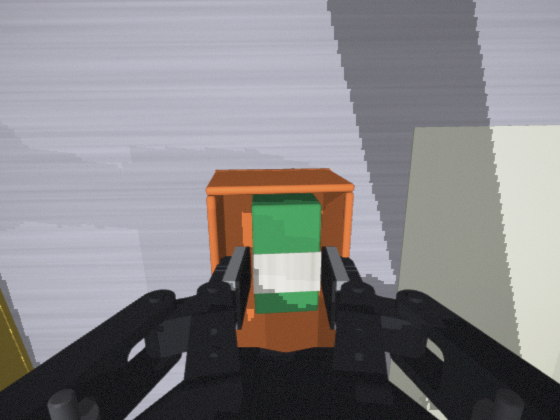

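Call:
send_rows --series '[{"gripper": 0.46,"tx": -1,"ty": 0,"tz": 0,"ax": 0,"ay": 0,"az": 0},{"gripper": 0.5,"tx": -2,"ty": 0,"tz": 0,"ax": 0,"ay": 0,"az": 0},{"gripper": 1,"tx": -4,"ty": 0,"tz": 0,"ax": 0,"ay": 0,"az": 0},{"gripper": 1,"tx": -5,"ty": 0,"tz": 0,"ax": 0,"ay": 0,"az": 0},{"gripper": 1,"tx": -5,"ty": 0,"tz": 0,"ax": 0,"ay": 0,"az": 0},{"gripper": 1,"tx": 0,"ty": 0,"tz": 0,"ax": 0,"ay": 0,"az": 0}]'

```text
time_s: 6.88
eef_pos: [0.4216, 0.1351, 0.2023]
ee_rot: [0.318, 1.562, 0.3]
wrist_force: [0.3, -0.1, -1.3]
width: 0.0381
```

Run:
```python
from h import *
s=snap('wrist','w7'); p,R,st=tool(); print(p,np.round(R,3),st['time_s'],st['wrist_force'],st['width'])
```

```text
[0.4199891  0.13451778 0.20004379] [[ 0.004  0.017  1.   ]
 [ 0.001  1.    -0.017]
 [-1.     0.001  0.004]] 6.925 [-0.19958178 -0.67648979 -2.13345996] 0.03825439315390459
```

View pics/w7.png

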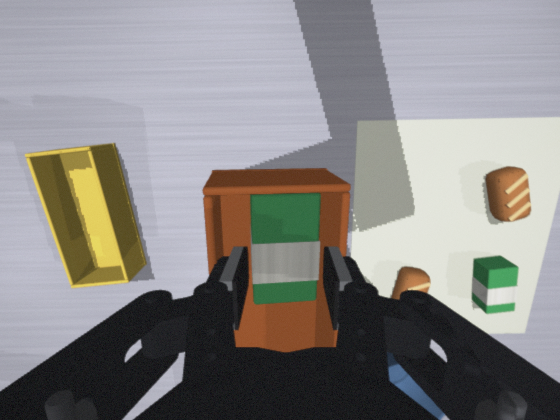

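Call:
send_rows --series '[{"gripper": 1,"tx": 4,"ty": 0,"tz": 0,"ax": 0,"ay": 0,"az": 0},{"gripper": 1,"tx": 4,"ty": 0,"tz": 0,"ax": 0,"ay": 0,"az": 0},{"gripper": 1,"tx": 4,"ty": 0,"tz": 0,"ax": 0,"ay": 0,"az": 0},{"gripper": 1,"tx": 2.5,"ty": 0,"tz": 0,"ax": 0,"ay": 0,"az": 0},{"gripper": 1,"tx": 1,"ty": 0,"tz": 0,"ax": 0,"ay": 0,"az": 0},{"gripper": 1,"tx": 0.5,"ty": 0,"tz": 0,"ax": 0,"ay": 0,"az": 0},{"gripper": 1,"tx": 0.2,"ty": 0,"tz": 0,"ax": 0,"ay": 0,"az": 0},{"gripper": 1,"tx": 0,"ty": 0,"tz": 0,"ax": 0,"ay": 0,"az": 0}]' --force 20

```text
time_s: 7.92
eef_pos: [0.4177, 0.1336, 0.0376]
ee_rot: [-2.955, 1.57, -2.972]
wrist_force: [-4.7, -1.9, 9.1]
width: 0.0383
```

Run:
```python
from h import *
s=snap('scene','s8'); p,R,st=tool(); print(p,np.round(R,3),st['time_s'],st['wrist_force'],st['width'])
draw(s,[],'s8z',(280,180,480,330))
```

```text
[0.41767538 0.13363123 0.03760055] [[-0.001  0.018  1.   ]
 [-0.     1.    -0.018]
 [-1.    -0.    -0.001]] 7.975 [-4.92553193 -2.30593948  8.4206705 ] 0.037784514582333104
```

View pics/s8z.png

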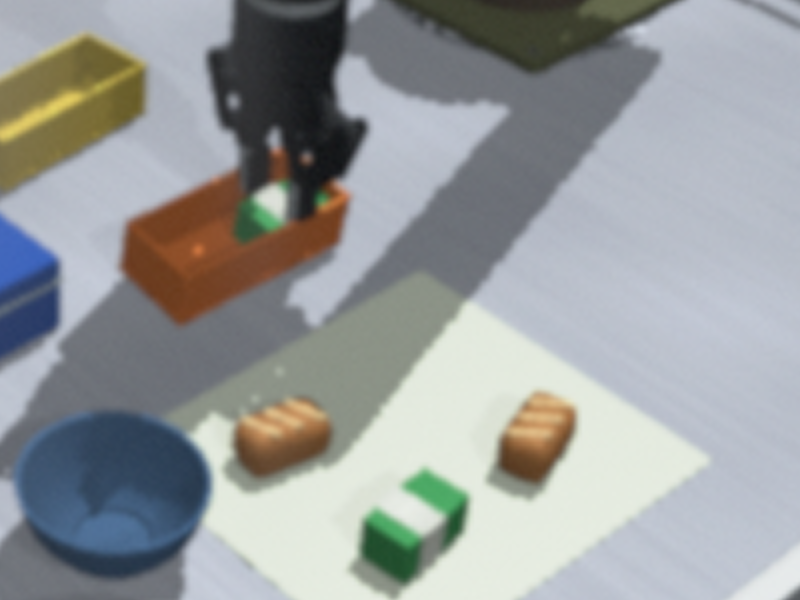

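Call:
send_rows --series '[{"gripper": 0.42,"tx": 0,"ty": 0,"tz": 0,"ax": 0,"ay": 0,"az": 0},{"gripper": 0.42,"tx": 0,"ty": 0,"tz": 0,"ax": 0,"ay": 0,"az": 0},{"gripper": 0.42,"tx": 0,"ty": 0,"tz": 0,"ax": 0,"ay": 0,"az": 0},{"gripper": 0.42,"tx": -0.5,"ty": 0,"tz": 0,"ax": 0,"ay": 0,"az": 0},{"gripper": 0.42,"tx": -1.5,"ty": 0,"tz": 0,"ax": 0,"ay": 0,"az": 0},{"gripper": 0.42,"tx": 0,"ty": 0,"tz": 0,"ax": 0,"ay": 0,"az": 0}]'

```text
time_s: 8.72
eef_pos: [0.4207, 0.1345, 0.0578]
ee_rot: [0.327, 1.566, 0.31]
wrist_force: [0.7, -0.1, 0.2]
width: 0.036
```

Run:
```python
from h import *
s=snap('wrist','w8'); p,R,st=tool(); print(p,st['time_s'],st['wrist_force'],st['width'])
```

```text
[0.42006093 0.13433488 0.05719636] 8.775 [-0.7923545  -1.39734587 -1.07579804] 0.035774901522336804
```

View pics/w8.png

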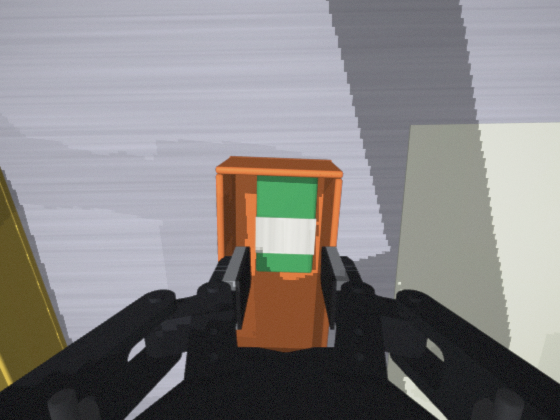

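Run:
```python
from h import *
p,R,_=tool(); 
plan(.5516,.3894,.12,.149)
```

```text
turn ax,ay,az [-0.167  0.003 -0.001]  then shift cm [-6.28 23.27 16.79]  rows turn 0.9 shift 4.7
```

Call:
send_rows --series '[{"gripper": 0.42,"tx": -3.2,"ty": 0,"tz": 0,"ax": 0,"ay": 0,"az": 0},{"gripper": 1,"tx": -3,"ty": 0,"tz": 0,"ax": -0.166,"ay": 0,"az": 0},{"gripper": 1,"tx": 0,"ty": 4.7,"tz": 3.4,"ax": 0,"ay": 0,"az": 0},{"gripper": 1,"tx": 0,"ty": 4.7,"tz": 3.4,"ax": 0,"ay": 0,"az": 0},{"gripper": 1,"tx": 0,"ty": 4.7,"tz": 3.4,"ax": 0,"ay": 0,"az": 0},{"gripper": 1,"tx": 0,"ty": 4.6,"tz": 3.3,"ax": 0,"ay": 0,"az": 0},{"gripper": 1,"tx": 0,"ty": 4.6,"tz": 3.3,"ax": 0,"ay": 0,"az": 0},{"gripper": 1,"tx": 0,"ty": 0,"tz": 0,"ax": 0,"ay": 0,"az": 0},{"gripper": 1,"tx": 0,"ty": 0,"tz": 0,"ax": 0,"ay": 0,"az": 0}]' --force 30

```text
time_s: 9.9
eef_pos: [0.5496, 0.3886, 0.1171]
ee_rot: [-2.558, 1.568, -2.41]
wrist_force: [0.0, 0.1, -0.8]
width: 0.0852
```

Run:
```python
from h import *
s=snap('wrist','w9'); p,R,st=tool(); print(p,st['time_s'],st['wrist_force'],st['width'])
q=loca(s,GR,DIM['food'],(180,150,360,330)); print(q); draw(s,[(DIM['food'],q[0],0)],'w9d')
plan(q[0][0],q[0][1],.019,q[0][2])
t=snap('top','t9'); q=loca(t,OR,DIM['box'],(185,180,240,260)); print(q)
draw(t,[(DIM['box'],q[0],0)],'t9z',(90,100,400,270))
```

```text
[0.54945629 0.38802865 0.11751996] 9.95 [ 0.61005856 -0.66604186  0.32998242] 0.08533370131432488
(array([0.5511, 0.3886, 0.1103]), np.float64(0.036), 2086)
turn ax,ay,az [ 0.038 -0.002  0.001]  then shift cm [9.85 0.04 0.17]  rows turn 0.2 shift 1.6
(array([ 0.4509,  0.128 , -0.0294]), np.float64(0.062), 956)
```

View pics/w9d.png

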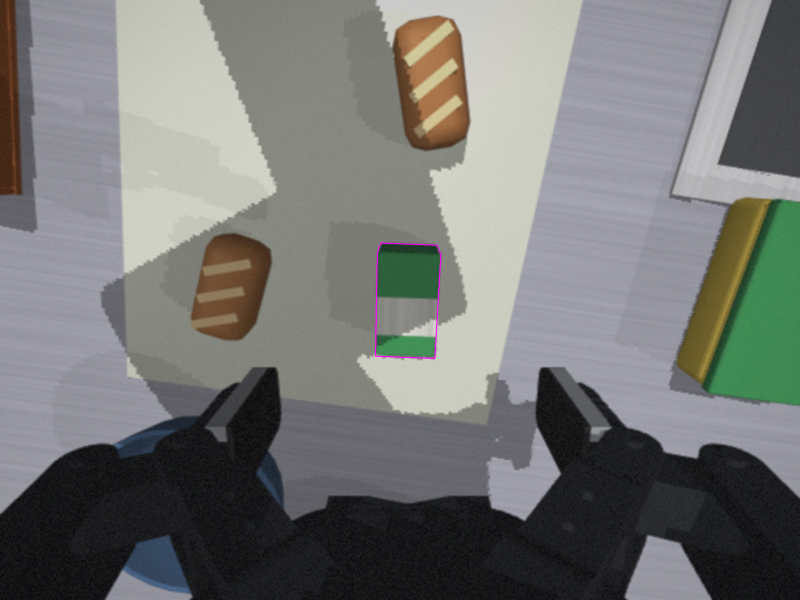

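View pics/t9z.png

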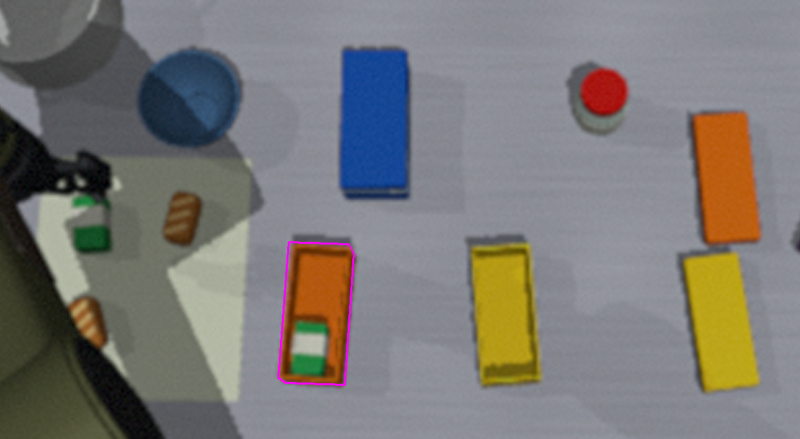

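Call:
send_rows --series '[{"gripper": 1,"tx": 3,"ty": 0,"tz": 0.2,"ax": 0.038,"ay": 0,"az": 0},{"gripper": 1,"tx": 4,"ty": 0,"tz": 0,"ax": 0,"ay": 0,"az": 0},{"gripper": 1,"tx": 2.8,"ty": 0,"tz": 0,"ax": 0,"ay": 0,"az": 0},{"gripper": 1,"tx": 0,"ty": 0,"tz": 0,"ax": 0,"ay": 0,"az": 0},{"gripper": 0.2,"tx": 0,"ty": 0,"tz": 0,"ax": 0,"ay": 0,"az": 0},{"gripper": 0.2,"tx": 0,"ty": 0,"tz": 0,"ax": 0,"ay": 0,"az": 0},{"gripper": 0.2,"tx": 0,"ty": 0,"tz": 0,"ax": 0,"ay": 0,"az": 0},{"gripper": 0.2,"tx": 0,"ty": 0,"tz": 0,"ax": 0,"ay": 0,"az": 0},{"gripper": 0.2,"tx": 0,"ty": 0,"tz": 0,"ax": 0,"ay": 0,"az": 0}]' --force 30

```text
time_s: 11.12
eef_pos: [0.5533, 0.39, 0.022]
ee_rot: [0.386, 1.568, 0.496]
wrist_force: [-1.2, -0.4, 5.9]
width: 0.033
```

Run:
```python
from h import *
p,R,st=tool(); print(p,st['time_s'],st['wrist_force'],st['width'])
c=np.array([.4525,.130]); yw=-.0294
print(p+[0,0,.09]); p=p+[0,0,.09]
t=c+.036*np.array([np.cos(yw),np.sin(yw)]); print(t)
plan(t[0],t[1],p[2],yw,p,R)
```

```text
[0.55332818 0.39001331 0.02202002] 11.125 [-1.19081809 -0.39064324  5.89295657] 0.03300728733271716
[0.55332818 0.39001331 0.11202002]
[0.48848444 0.12894175]
turn ax,ay,az [ 0.14   0.003 -0.001]  then shift cm [  0.   -26.29  -5.71]  rows turn 0.8 shift 4.3
```

Call:
send_rows --series '[{"gripper": 0.2,"tx": -4,"ty": 0,"tz": 0,"ax": 0,"ay": 0,"az": 0},{"gripper": 0.2,"tx": -5,"ty": 0,"tz": 0,"ax": 0.14,"ay": 0,"az": 0},{"gripper": 0.2,"tx": 0,"ty": -5.2,"tz": -1.1,"ax": 0,"ay": 0,"az": 0},{"gripper": 0.2,"tx": 0,"ty": -5.2,"tz": -1.1,"ax": 0,"ay": 0,"az": 0},{"gripper": 0.2,"tx": 0,"ty": -5.2,"tz": -1.1,"ax": 0,"ay": 0,"az": 0},{"gripper": 0.2,"tx": 0,"ty": -5.2,"tz": -1.2,"ax": 0,"ay": 0,"az": 0},{"gripper": 0.2,"tx": 0,"ty": -5.5,"tz": -1.2,"ax": 0,"ay": 0,"az": 0},{"gripper": 0.2,"tx": 0,"ty": 0,"tz": 0,"ax": 0,"ay": 0,"az": 0},{"gripper": 0.2,"tx": 0,"ty": 0,"tz": 0,"ax": 0,"ay": 0,"az": 0}]'

```text
time_s: 12.25
eef_pos: [0.4881, 0.1285, 0.1106]
ee_rot: [0.708, 1.569, 0.678]
wrist_force: [0.5, 0.4, -0.3]
width: 0.033
```

Run:
```python
from h import *
s=snap('wrist','w10'); p,R,st=tool(); print(p,st['time_s'],st['wrist_force'],st['width'])
```

```text
[0.48840197 0.12908523 0.11061291] 12.3 [-0.51573963 -0.41322116  0.21665119] 0.0330493031594195
```

View pics/w10.png

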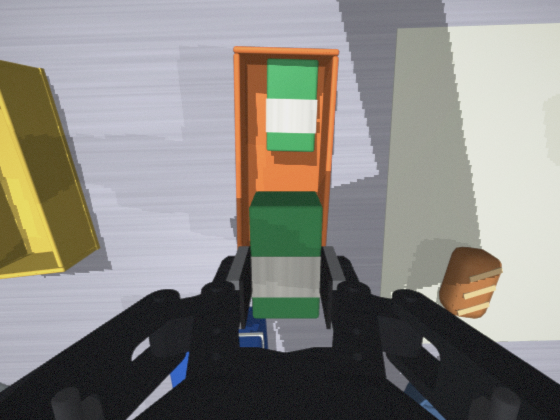

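Run:
```python
from h import *
s=load('w10')
for u,v,z in [(236,48,.046),(337,50,.046),(240,235,.046),(331,235,.046),(292,60,.036),(292,150,.036)]: print(u,v,ray(s,u,v,z).round(4))
```

```text
236 48 [0.3741 0.1019 0.046 ]
337 50 [0.3771 0.1645 0.046 ]
240 235 [0.4978 0.0955 0.046 ]
331 235 [0.4999 0.1622 0.046 ]
292 60 [0.3802 0.1367 0.036 ]
292 150 [0.4384 0.1353 0.036 ]
```

Call:
send_rows --series '[{"gripper": 0.2,"tx": 3,"ty": 0,"tz": -0.2,"ax": 0,"ay": 0,"az": 0},{"gripper": 0.2,"tx": 2.2,"ty": 0,"tz": 0,"ax": 0,"ay": 0,"az": 0},{"gripper": 0.2,"tx": 1.3,"ty": 0,"tz": 0,"ax": 0,"ay": 0,"az": 0},{"gripper": 0.2,"tx": 0,"ty": 0,"tz": 0,"ax": 0,"ay": 0,"az": 0},{"gripper": 0.2,"tx": 0,"ty": 0,"tz": 0,"ax": 0,"ay": 0,"az": 0}]'

```text
time_s: 12.92
eef_pos: [0.4864, 0.1289, 0.0459]
ee_rot: [0.345, 1.569, 0.316]
wrist_force: [0.3, -0.6, -0.2]
width: 0.033
```

Call:
send_rows --series '[{"gripper": 0.6,"tx": 0.2,"ty": 0,"tz": 0,"ax": 0,"ay": 0,"az": 0},{"gripper": 0.6,"tx": 0,"ty": 0,"tz": 0,"ax": 0,"ay": 0,"az": 0},{"gripper": 0.6,"tx": 0,"ty": 0,"tz": 0,"ax": 0,"ay": 0,"az": 0},{"gripper": 0.6,"tx": -3,"ty": 0,"tz": 0,"ax": 0,"ay": 0,"az": 0},{"gripper": 1,"tx": -4,"ty": 0,"tz": 0,"ax": 0,"ay": 0,"az": 0},{"gripper": 1,"tx": 0,"ty": 0,"tz": 0,"ax": 0,"ay": 0,"az": 0}]'

```text
time_s: 13.68
eef_pos: [0.4883, 0.1289, 0.1164]
ee_rot: [0.294, 1.564, 0.264]
wrist_force: [-0.4, -0.2, 1.1]
width: 0.0841
```

Run:
```python
from h import *
s=snap('wrist','w11'); p,R,st=tool(); print(p,st['time_s'],st['wrist_force'],st['width'])
plan(.560,.287,.12,-.13)
```

```text
[0.48690499 0.12858641 0.11476575] 13.725 [-0.20807103  1.07985254 -0.01627081] 0.08524302215408773
turn ax,ay,az [ 0.1    0.004 -0.001]  then shift cm [-0.52 16.66  5.19]  rows turn 0.6 shift 2.8
```

View pics/w11.png

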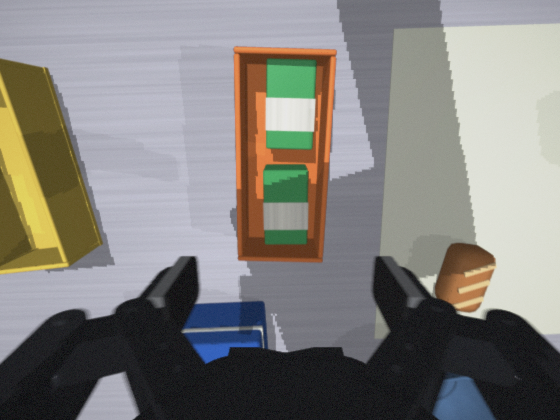

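Both cartons lie flat in the orange box (291,103 and 286,205). Next: roll B near (0.560,0.287).

Call:
send_rows --series '[{"gripper": 1,"tx": -0.5,"ty": 0,"tz": 0,"ax": 0.1,"ay": 0,"az": 0},{"gripper": 1,"tx": 0,"ty": 4.2,"tz": 1.3,"ax": 0,"ay": 0,"az": 0},{"gripper": 1,"tx": 0,"ty": 4.2,"tz": 1.3,"ax": 0,"ay": 0,"az": 0},{"gripper": 1,"tx": 0,"ty": 4.2,"tz": 1.3,"ax": 0,"ay": 0,"az": 0},{"gripper": 1,"tx": 0,"ty": 4.1,"tz": 1.3,"ax": 0,"ay": 0,"az": 0},{"gripper": 1,"tx": 0,"ty": 0,"tz": 0,"ax": 0,"ay": 0,"az": 0},{"gripper": 1,"tx": 0,"ty": 0,"tz": 0,"ax": 0,"ay": 0,"az": 0}]'

```text
time_s: 14.6
eef_pos: [0.5573, 0.2862, 0.1168]
ee_rot: [-2.44, 1.567, -2.57]
wrist_force: [0.3, -0.0, -0.4]
width: 0.0855
```

Run:
```python
from h import *
s=snap('wrist','w12'); p,R,st=tool(); print(p,st['time_s'],st['wrist_force'],st['width'])
q=loca(s,BR,(.056,.033,.026),(200,150,360,265)); print(q); draw(s,[(DIM['food'],q[0],0)],'w12d')
plan(q[0][0],q[0][1],.019,q[0][2])
```

```text
[0.55736006 0.28584576 0.11714316] 14.65 [ 1.02875143  0.58977451 -0.67101149] 0.08514573676549839
(array([ 0.5592,  0.2865, -0.1861]), np.float64(0.06), 2173)
turn ax,ay,az [ 0.056 -0.002  0.002]  then shift cm [9.81 0.1  0.17]  rows turn 0.3 shift 1.6
```

View pics/w12d.png

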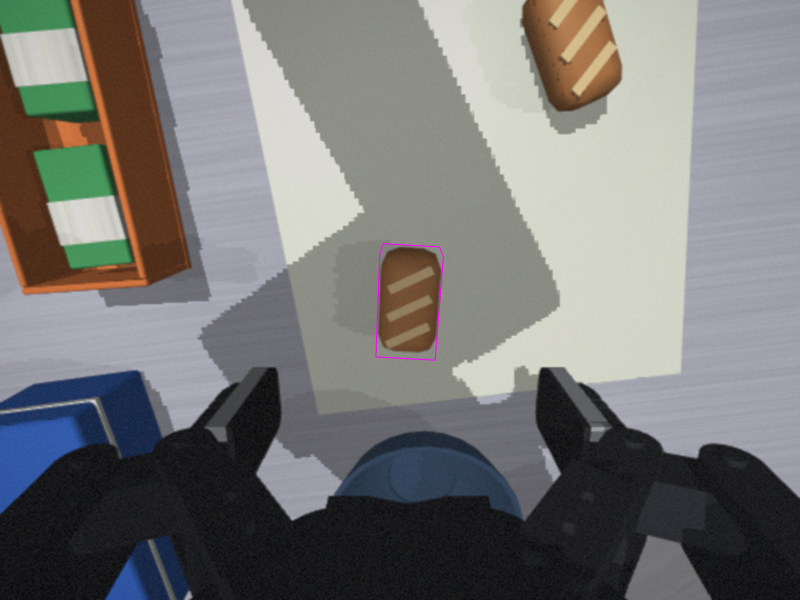

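Call:
send_rows --series '[{"gripper": 1,"tx": 3,"ty": 0.1,"tz": 0.2,"ax": 0.05,"ay": 0,"az": 0},{"gripper": 1,"tx": 4,"ty": 0,"tz": 0,"ax": 0,"ay": 0,"az": 0},{"gripper": 1,"tx": 2.8,"ty": 0,"tz": 0,"ax": 0,"ay": 0,"az": 0},{"gripper": 1,"tx": 0,"ty": 0,"tz": 0,"ax": 0,"ay": 0,"az": 0},{"gripper": 0.2,"tx": 0,"ty": 0,"tz": 0,"ax": 0,"ay": 0,"az": 0},{"gripper": 0.2,"tx": 0,"ty": 0,"tz": 0,"ax": 0,"ay": 0,"az": 0},{"gripper": 0.2,"tx": 0,"ty": 0,"tz": 0,"ax": 0,"ay": 0,"az": 0},{"gripper": 0.2,"tx": 0,"ty": 0,"tz": 0,"ax": 0,"ay": 0,"az": 0},{"gripper": 0.2,"tx": 0,"ty": 0,"tz": 0,"ax": 0,"ay": 0,"az": 0}]' --force 30

```text
time_s: 15.78
eef_pos: [0.5619, 0.2883, 0.0219]
ee_rot: [0.538, 1.568, 0.359]
wrist_force: [-0.3, -0.5, 6.0]
width: 0.0334
```

Run:
```python
from h import *
p,R,st=tool(); print(p,st['time_s'],st['wrist_force'],st['width'])
c=np.array([.4529,-.0795]); yw=.0958
p=p+[0,0,.11]
for k in (-.036,.036):
    t=c+k*np.array([np.cos(yw),np.sin(yw)]); print(t)
    plan(t[0],t[1],p[2],yw,p,R)
```

```text
[0.56187662 0.28832294 0.02188537] 15.775 [-0.26328694 -0.54292352  6.03519924] 0.03342431792296802
[ 0.41706507 -0.08294353]
turn ax,ay,az [-0.276  0.003 -0.001]  then shift cm [  0.   -35.57 -17.97]  rows turn 1.5 shift 6.4
[ 0.48873493 -0.07605647]
turn ax,ay,az [-0.276  0.003 -0.001]  then shift cm [  0.   -35.57 -10.77]  rows turn 1.5 shift 6.0
```

Call:
send_rows --series '[{"gripper": 0.2,"tx": -5,"ty": 0,"tz": 0,"ax": 0,"ay": 0,"az": 0},{"gripper": 0.2,"tx": -6,"ty": 0,"tz": 0,"ax": -0.138,"ay": 0,"az": 0},{"gripper": 0.2,"tx": 0,"ty": 0,"tz": 0,"ax": -0.138,"ay": 0,"az": 0},{"gripper": 0.2,"tx": 0,"ty": -4.5,"tz": -2.3,"ax": 0,"ay": 0,"az": 0},{"gripper": 0.2,"tx": 0,"ty": -4.5,"tz": -2.3,"ax": 0,"ay": 0,"az": 0},{"gripper": 0.2,"tx": 0,"ty": -4.5,"tz": -2.3,"ax": 0,"ay": 0,"az": 0},{"gripper": 0.2,"tx": 0,"ty": -4.5,"tz": -2.3,"ax": 0,"ay": 0,"az": 0},{"gripper": 0.2,"tx": 0,"ty": -4.5,"tz": -2.3,"ax": 0,"ay": 0,"az": 0},{"gripper": 0.2,"tx": 0,"ty": -4.4,"tz": -2.2,"ax": 0,"ay": 0,"az": 0},{"gripper": 0.2,"tx": 0,"ty": -4.4,"tz": -2.2,"ax": 0,"ay": 0,"az": 0},{"gripper": 0.2,"tx": 0,"ty": -4.3,"tz": -2.1,"ax": 0,"ay": 0,"az": 0},{"gripper": 0.2,"tx": 0,"ty": 0,"tz": 0,"ax": 0,"ay": 0,"az": 0}]'

```text
time_s: 17.27
eef_pos: [0.4144, -0.0858, 0.1304]
ee_rot: [-2.685, 1.57, -2.594]
wrist_force: [1.0, 0.5, -0.5]
width: 0.0329
```

Call:
send_rows --series '[{"gripper": 0.2,"tx": 0,"ty": 0,"tz": 0,"ax": 0,"ay": 0,"az": 0}]'

```text
time_s: 17.4
eef_pos: [0.4161, -0.0836, 0.1305]
ee_rot: [0.5, 1.57, 0.596]
wrist_force: [0.9, -0.3, -0.3]
width: 0.0333
```

Run:
```python
from h import *
s=snap('wrist','w13'); p,R,st=tool(); print(p,st['time_s'],st['wrist_force'],st['width'])
plan(.41707,-.08294,.045,.0958)
```

```text
[ 0.41631894 -0.08315188  0.1304342 ] 17.45 [ 0.13698355 -0.22103985 -1.32495012] 0.033220556928097535
turn ax,ay,az [ 0.001  0.001 -0.   ]  then shift cm [8.54 0.01 0.08]  rows turn 0.0 shift 1.4
```

View pics/w13.png

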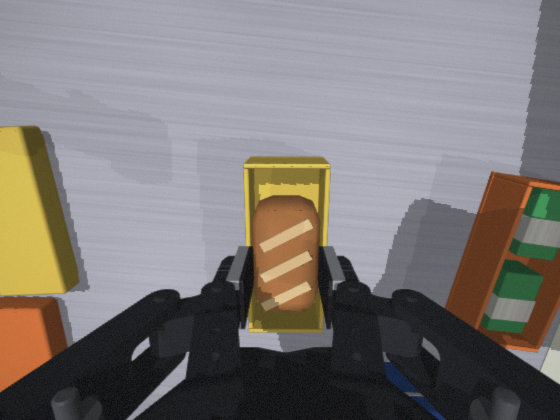

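Call:
send_rows --series '[{"gripper": 0.2,"tx": 4,"ty": 0,"tz": 0,"ax": 0,"ay": 0,"az": 0},{"gripper": 0.2,"tx": 3,"ty": 0,"tz": 0,"ax": 0,"ay": 0,"az": 0},{"gripper": 0.2,"tx": 1.5,"ty": 0,"tz": 0,"ax": 0,"ay": 0,"az": 0},{"gripper": 0.2,"tx": 0,"ty": 0,"tz": 0,"ax": 0,"ay": 0,"az": 0},{"gripper": 0.2,"tx": 0,"ty": 0,"tz": 0,"ax": 0,"ay": 0,"az": 0},{"gripper": 0.6,"tx": 0,"ty": 0,"tz": 0,"ax": 0,"ay": 0,"az": 0},{"gripper": 0.6,"tx": 0,"ty": 0,"tz": 0,"ax": 0,"ay": 0,"az": 0},{"gripper": 0.6,"tx": 0,"ty": 0,"tz": 0,"ax": 0,"ay": 0,"az": 0},{"gripper": 0.6,"tx": -3,"ty": 0,"tz": 0,"ax": 0,"ay": 0,"az": 0},{"gripper": 1,"tx": -5,"ty": 0,"tz": 0,"ax": 0,"ay": 0,"az": 0},{"gripper": 1,"tx": 0,"ty": 0,"tz": 0,"ax": 0,"ay": 0,"az": 0}]'

```text
time_s: 18.82
eef_pos: [0.419, -0.0845, 0.1287]
ee_rot: [-0.296, 1.563, -0.2]
wrist_force: [0.7, 0.2, 0.1]
width: 0.0842
```

Run:
```python
from h import *
s=snap('wrist','w14'); p,R,st=tool(); print(p,st['time_s'],st['wrist_force'],st['width'])
plan(.436,.384,.13,.34)
```

```text
[ 0.41754237 -0.08423295  0.12694921] 18.875 [-0.49156882  0.09268987 -0.66727618] 0.08552745442196877
turn ax,ay,az [-0.244  0.004  0.002]  then shift cm [-0.31 43.53 17.36]  rows turn 1.4 shift 7.6
```

View pics/w14.png

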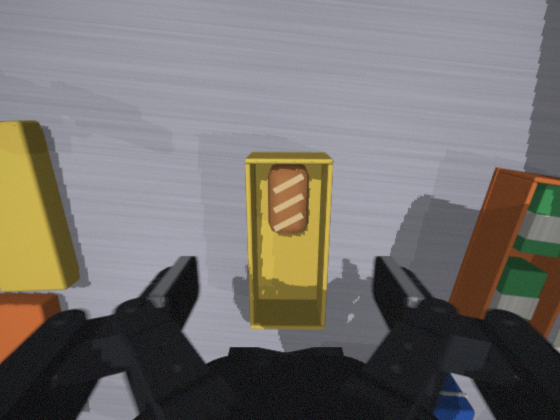

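Call:
send_rows --series '[{"gripper": 1,"tx": -0.3,"ty": 0,"tz": 0,"ax": -0.122,"ay": 0,"az": 0},{"gripper": 1,"tx": 0,"ty": 0,"tz": 0,"ax": -0.122,"ay": 0,"az": 0},{"gripper": 1,"tx": 0,"ty": 4.8,"tz": 1.9,"ax": 0,"ay": 0,"az": 0},{"gripper": 1,"tx": 0,"ty": 4.8,"tz": 1.9,"ax": 0,"ay": 0,"az": 0},{"gripper": 1,"tx": 0,"ty": 4.8,"tz": 1.9,"ax": 0,"ay": 0,"az": 0},{"gripper": 1,"tx": 0,"ty": 4.8,"tz": 1.9,"ax": 0,"ay": 0,"az": 0},{"gripper": 1,"tx": 0,"ty": 4.8,"tz": 1.9,"ax": 0,"ay": 0,"az": 0},{"gripper": 1,"tx": 0,"ty": 4.8,"tz": 1.9,"ax": 0,"ay": 0,"az": 0},{"gripper": 1,"tx": 0,"ty": 4.8,"tz": 1.9,"ax": 0,"ay": 0,"az": 0},{"gripper": 1,"tx": 0,"ty": 4.8,"tz": 1.9,"ax": 0,"ay": 0,"az": 0},{"gripper": 1,"tx": 0,"ty": 5,"tz": 2,"ax": 0,"ay": 0,"az": 0},{"gripper": 1,"tx": 0,"ty": 0,"tz": 0,"ax": 0,"ay": 0,"az": 0}]'

```text
time_s: 20.38
eef_pos: [0.4328, 0.3859, 0.1264]
ee_rot: [2.46, 1.57, 2.804]
wrist_force: [-1.0, -1.2, 0.4]
width: 0.0856
```

Call:
send_rows --series '[{"gripper": 1,"tx": 0,"ty": 0,"tz": 0,"ax": 0,"ay": 0,"az": 0}]'

```text
time_s: 20.5
eef_pos: [0.432, 0.3816, 0.1267]
ee_rot: [-2.636, 1.567, -2.295]
wrist_force: [-0.1, -1.1, -1.0]
width: 0.0852
```

Run:
```python
from h import *
s=snap('wrist','w15'); p,R,st=tool(); print(p,st['time_s'],st['wrist_force'],st['width'])
q=loca(s,BR,(.056,.033,.026),(200,150,360,265)); print(q); draw(s,[(DIM['food'],q[0],0)],'w15d')
plan(q[0][0],q[0][1],.019,q[0][2])
```

```text
[0.43217926 0.38107431 0.1270293 ] 20.55 [ 0.32364297  0.11301668 -0.08331304] 0.08514624879169216
(array([0.4376, 0.3846, 0.3237]), np.float64(0.067), 1993)
turn ax,ay,az [ 0.016 -0.003  0.002]  then shift cm [10.8   0.16  0.63]  rows turn 0.1 shift 1.7
```

View pics/w15d.png

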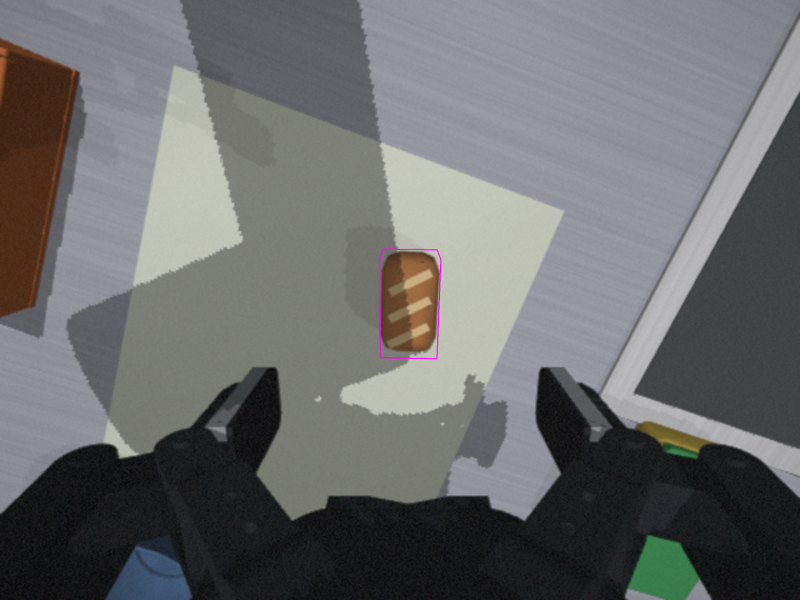

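Call:
send_rows --series '[{"gripper": 1,"tx": 4,"ty": 0.2,"tz": 0.6,"ax": 0.016,"ay": 0,"az": 0},{"gripper": 1,"tx": 4,"ty": 0,"tz": 0,"ax": 0,"ay": 0,"az": 0},{"gripper": 1,"tx": 2.8,"ty": 0,"tz": 0,"ax": 0,"ay": 0,"az": 0},{"gripper": 1,"tx": 0,"ty": 0,"tz": 0,"ax": 0,"ay": 0,"az": 0},{"gripper": 0.2,"tx": 0,"ty": 0,"tz": 0,"ax": 0,"ay": 0,"az": 0},{"gripper": 0.2,"tx": 0,"ty": 0,"tz": 0,"ax": 0,"ay": 0,"az": 0},{"gripper": 0.2,"tx": 0,"ty": 0,"tz": 0,"ax": 0,"ay": 0,"az": 0},{"gripper": 0.2,"tx": 0,"ty": 0,"tz": 0,"ax": 0,"ay": 0,"az": 0},{"gripper": 0.2,"tx": 0,"ty": 0,"tz": 0,"ax": 0,"ay": 0,"az": 0}]' --force 30

```text
time_s: 21.68
eef_pos: [0.4391, 0.3873, 0.0218]
ee_rot: [0.217, 1.568, 0.541]
wrist_force: [0.8, -1.3, 6.1]
width: 0.0333
```

Run:
```python
from h import *
p,R,st=tool(); print(p,st['time_s'],st['wrist_force'],st['width'])
c=np.array([.4529,-.0795]); yw=.0958
p=p+[0,0,.11]
for k in (.035,):
    t=c+k*np.array([np.cos(yw),np.sin(yw)]); print(t)
    plan(t[0],t[1],p[2],yw,p,R)
s=load('w14')
for u,v,z in [(246,157,.046),(332,157,.046),(249,327,.046),(327,327,.046),(288,165,.03),(290,235,.03)]: print(ray(s,u,v,z).round(4))
```

```text
[0.43907632 0.38728434 0.02179223] 21.675 [ 0.8401469  -1.26286321  6.12768266] 0.03331582287663956
[ 0.48773951 -0.07615213]
turn ax,ay,az [ 0.228  0.003 -0.001]  then shift cm [  0.   -46.6    0.41]  rows turn 1.3 shift 7.5
[ 0.3787 -0.1174  0.046 ]
[ 0.3725 -0.0541  0.046 ]
[ 0.5269 -0.106   0.046 ]
[ 0.5202 -0.0377  0.046 ]
[ 0.384  -0.0855  0.03  ]
[ 0.4434 -0.0779  0.03  ]
```

Call:
send_rows --series '[{"gripper": 0.2,"tx": -5,"ty": 0,"tz": 0,"ax": 0,"ay": 0,"az": 0},{"gripper": 0.2,"tx": -6,"ty": 0,"tz": 0,"ax": 0.114,"ay": 0,"az": 0},{"gripper": 0.2,"tx": 0,"ty": 0,"tz": 0,"ax": 0.114,"ay": 0,"az": 0},{"gripper": 0.2,"tx": 0,"ty": -5.2,"tz": 0.3,"ax": 0,"ay": 0,"az": 0},{"gripper": 0.2,"tx": 0,"ty": -5.2,"tz": 0,"ax": 0,"ay": 0,"az": 0},{"gripper": 0.2,"tx": 0,"ty": -5.2,"tz": 0,"ax": 0,"ay": 0,"az": 0},{"gripper": 0.2,"tx": 0,"ty": -5.2,"tz": 0,"ax": 0,"ay": 0,"az": 0},{"gripper": 0.2,"tx": 0,"ty": -5.2,"tz": 0,"ax": 0,"ay": 0,"az": 0},{"gripper": 0.2,"tx": 0,"ty": -5.2,"tz": 0,"ax": 0,"ay": 0,"az": 0},{"gripper": 0.2,"tx": 0,"ty": -5.2,"tz": 0,"ax": 0,"ay": 0,"az": 0},{"gripper": 0.2,"tx": 0,"ty": -5.2,"tz": 0,"ax": 0,"ay": 0,"az": 0},{"gripper": 0.2,"tx": 0,"ty": -5,"tz": 0,"ax": 0,"ay": 0,"az": 0}]'

```text
time_s: 23.18
eef_pos: [0.4859, -0.0785, 0.1306]
ee_rot: [0.03, 1.57, 0.126]
wrist_force: [0.3, 0.8, -0.6]
width: 0.0331
```

Call:
send_rows --series '[{"gripper": 0.2,"tx": 0,"ty": 0,"tz": 0,"ax": 0,"ay": 0,"az": 0},{"gripper": 0.2,"tx": 0,"ty": 0,"tz": 0,"ax": 0,"ay": 0,"az": 0}]'

```text
time_s: 23.42
eef_pos: [0.4856, -0.0767, 0.1303]
ee_rot: [1.961, 1.57, 2.057]
wrist_force: [-0.3, 0.2, -0.4]
width: 0.0327
```

Run:
```python
from h import *
s=snap('wrist','w16'); p,R,st=tool(); print(p,st['time_s'],st['wrist_force'],st['width'])
plan(.4858,-.0763,.045,.0958)
```

```text
[ 0.48556116 -0.07614932  0.13026311] 23.475 [-0.51005896  1.15781538 -0.3272112 ] 0.03307272657299859
turn ax,ay,az [ 0.001 -0.    -0.001]  then shift cm [ 8.53 -0.02  0.02]  rows turn 0.0 shift 1.4
```

View pics/w16.png

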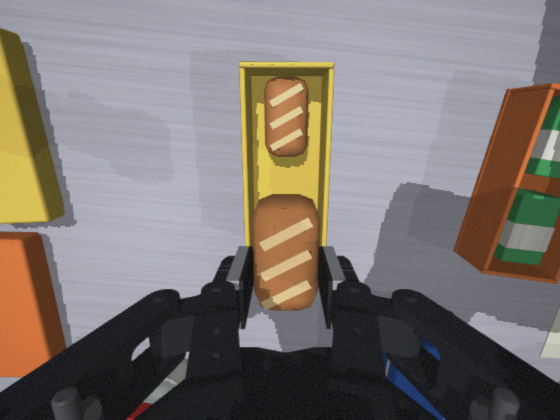

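Call:
send_rows --series '[{"gripper": 0.2,"tx": 4,"ty": 0,"tz": 0,"ax": 0,"ay": 0,"az": 0},{"gripper": 0.2,"tx": 3,"ty": 0,"tz": 0,"ax": 0,"ay": 0,"az": 0},{"gripper": 0.2,"tx": 1.5,"ty": 0,"tz": 0,"ax": 0,"ay": 0,"az": 0},{"gripper": 0.2,"tx": 0,"ty": 0,"tz": 0,"ax": 0,"ay": 0,"az": 0},{"gripper": 0.2,"tx": 0,"ty": 0,"tz": 0,"ax": 0,"ay": 0,"az": 0},{"gripper": 0.6,"tx": 0,"ty": 0,"tz": 0,"ax": 0,"ay": 0,"az": 0},{"gripper": 0.6,"tx": 0,"ty": 0,"tz": 0,"ax": 0,"ay": 0,"az": 0},{"gripper": 0.6,"tx": 0,"ty": 0,"tz": 0,"ax": 0,"ay": 0,"az": 0},{"gripper": 0.6,"tx": -3,"ty": 0,"tz": 0,"ax": 0,"ay": 0,"az": 0},{"gripper": 1,"tx": -5,"ty": 0,"tz": 0,"ax": 0,"ay": 0,"az": 0},{"gripper": 1,"tx": 0,"ty": 0,"tz": 0,"ax": 0,"ay": 0,"az": 0},{"gripper": 1,"tx": 0,"ty": 0,"tz": 0,"ax": 0,"ay": 0,"az": 0}]'

```text
time_s: 24.98
eef_pos: [0.4857, -0.077, 0.1252]
ee_rot: [-0.112, 1.571, -0.016]
wrist_force: [-0.6, 0.8, -0.3]
width: 0.0856
```

Run:
```python
from h import *
s=snap('wrist','w17'); p,R,st=tool(); print(p,st['time_s'],st['wrist_force'],st['width'])
q=loca(s,YE,DIM['box'],(220,40,350,260)); print(q); draw(s,[(DIM['box'],q[0],0)],'w17d')
t=snap('top','t17'); draw(t,[],'t17z',(90,100,400,270))
```

```text
[ 0.48502686 -0.07686442  0.12446453] 25.025 [-0.64971922 -0.20166855 -1.54895035] 0.085690551017559
(array([ 0.4515, -0.0792,  0.0928]), np.float64(0.024), 11686)
```

View pics/w17d.png

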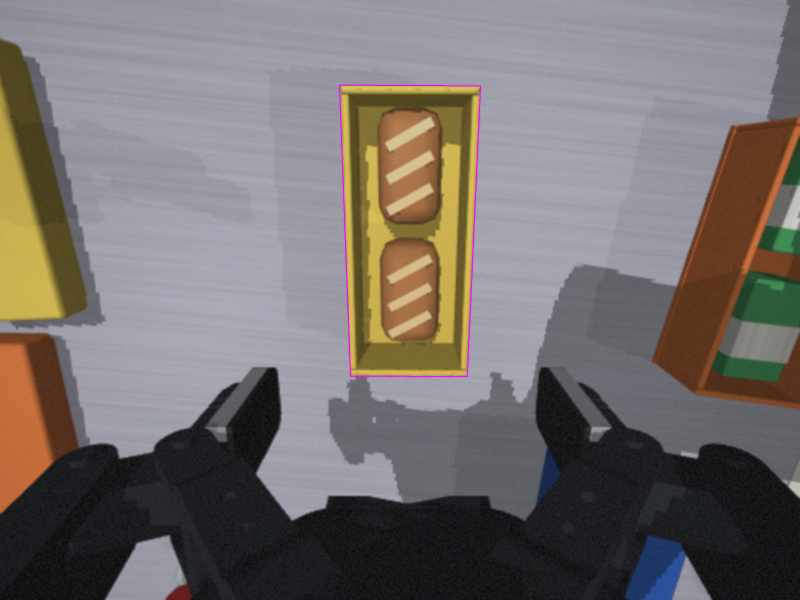

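View pics/t17z.png

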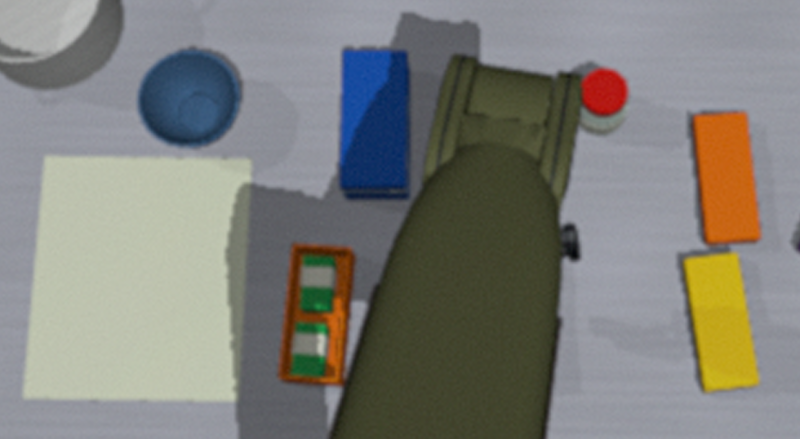

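Run:
```python
from h import *
plan(.485,-.3145,.13,.114)
```

```text
turn ax,ay,az [-0.018 -0.002 -0.001]  then shift cm [ -0.59 -23.62  -2.67]  rows turn 0.1 shift 3.8
```

Call:
send_rows --series '[{"gripper": 1,"tx": -0.6,"ty": -4.7,"tz": -0.7,"ax": -0.018,"ay": 0,"az": 0},{"gripper": 1,"tx": 0,"ty": -4.7,"tz": -0.5,"ax": 0,"ay": 0,"az": 0},{"gripper": 1,"tx": 0,"ty": -4.7,"tz": -0.5,"ax": 0,"ay": 0,"az": 0},{"gripper": 1,"tx": 0,"ty": -4.7,"tz": -0.5,"ax": 0,"ay": 0,"az": 0},{"gripper": 1,"tx": 0,"ty": -4.8,"tz": -0.5,"ax": 0,"ay": 0,"az": 0},{"gripper": 1,"tx": 0,"ty": 0,"tz": 0,"ax": 0,"ay": 0,"az": 0},{"gripper": 1,"tx": 0,"ty": 0,"tz": 0,"ax": 0,"ay": 0,"az": 0},{"gripper": 1,"tx": 0,"ty": 0,"tz": 0,"ax": 0,"ay": 0,"az": 0}]'

```text
time_s: 26.08
eef_pos: [0.4846, -0.3129, 0.1306]
ee_rot: [2.327, 1.569, 2.442]
wrist_force: [0.0, -0.0, -0.2]
width: 0.0854
```

Run:
```python
from h import *
s=snap('wrist','w18'); p,R,st=tool(); print(p,st['time_s'],st['wrist_force'],st['width'])
q=loca(s,YE,DIM['lid'],(200,20,370,262)); print(q); draw(s,[(DIM['lid'],q[0],0)],'w18d')
plan(q[0][0],q[0][1],.008,q[0][2])
```

```text
[ 0.48483662 -0.31301551  0.13090852] 26.125 [0.57119767 0.24185129 0.10030419] 0.08526103866696787
(array([ 0.4488, -0.3172,  0.1388]), np.float64(0.023), 13847)
turn ax,ay,az [-0.023 -0.001 -0.001]  then shift cm [12.29  0.08 -3.63]  rows turn 0.1 shift 2.1
```

View pics/w18d.png

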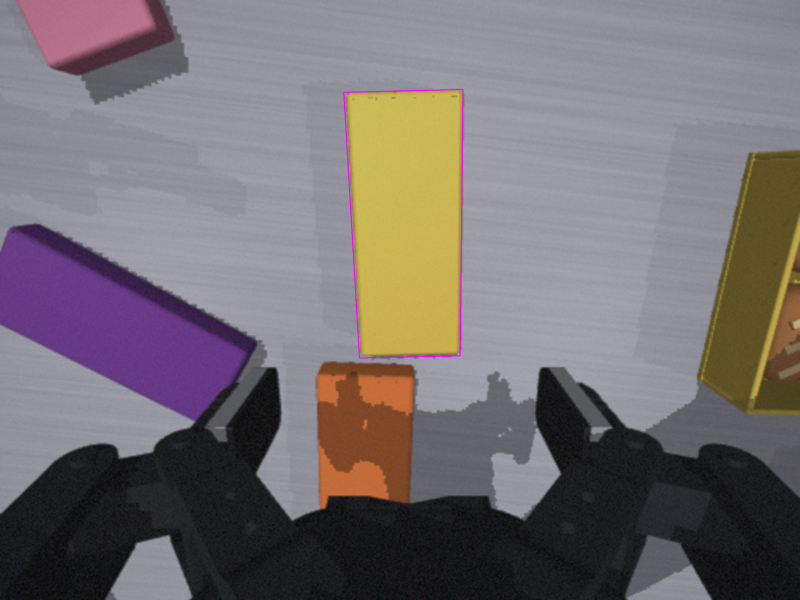

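Call:
send_rows --series '[{"gripper": 1,"tx": 4,"ty": 0.1,"tz": -3.6,"ax": -0.023,"ay": 0,"az": 0},{"gripper": 1,"tx": 4,"ty": 0,"tz": 0,"ax": 0,"ay": 0,"az": 0},{"gripper": 1,"tx": 3,"ty": 0,"tz": 0,"ax": 0,"ay": 0,"az": 0},{"gripper": 1,"tx": 1.2,"ty": 0,"tz": 0,"ax": 0,"ay": 0,"az": 0},{"gripper": 1,"tx": 0,"ty": 0,"tz": 0,"ax": 0,"ay": 0,"az": 0},{"gripper": 1,"tx": 0,"ty": 0,"tz": 0,"ax": 0,"ay": 0,"az": 0}]' --force 40

```text
time_s: 26.88
eef_pos: [0.4504, -0.318, 0.0105]
ee_rot: [-0.762, 1.568, -0.624]
wrist_force: [0.3, 0.3, 0.1]
width: 0.0851
```

Run:
```python
from h import *
plan(.4488,-.3172,.009,.1388)
s=snap('wrist','w19'); p,R,st=tool(); print(p,st['time_s'],st['wrist_force'],st['width'])
```

```text
turn ax,ay,az [-0.001  0.002  0.002]  then shift cm [ 0.15  0.1  -0.14]  rows turn 0.0 shift 0.0
[ 0.45041949 -0.31815908  0.01064249] 26.925 [0.1129614  0.566182   0.25592708] 0.08551745812628474
```

View pics/w19.png

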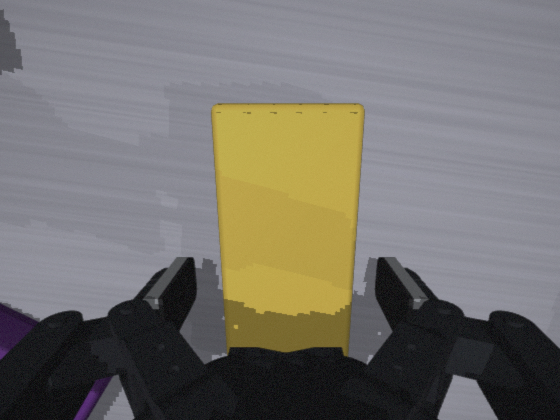

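Call:
send_rows --series '[{"gripper": 1,"tx": 0.1,"ty": 0.1,"tz": -0.1,"ax": 0,"ay": 0,"az": 0},{"gripper": 0.5,"tx": 0,"ty": 0,"tz": 0,"ax": 0,"ay": 0,"az": 0},{"gripper": 0.5,"tx": 0,"ty": 0,"tz": 0,"ax": 0,"ay": 0,"az": 0},{"gripper": 0.5,"tx": 0,"ty": 0,"tz": 0,"ax": 0,"ay": 0,"az": 0},{"gripper": 0.5,"tx": 0,"ty": 0,"tz": 0,"ax": 0,"ay": 0,"az": 0},{"gripper": 0.5,"tx": -3,"ty": 0,"tz": 0,"ax": 0,"ay": 0,"az": 0},{"gripper": 0.5,"tx": -4,"ty": 0,"tz": 0,"ax": 0,"ay": 0,"az": 0},{"gripper": 0.5,"tx": -4,"ty": 0,"tz": 0,"ax": 0,"ay": 0,"az": 0},{"gripper": 0.5,"tx": 0,"ty": 0,"tz": 0,"ax": 0,"ay": 0,"az": 0},{"gripper": 0.5,"tx": 0,"ty": 0,"tz": 0,"ax": 0,"ay": 0,"az": 0}]' --force 40

```text
time_s: 28.18
eef_pos: [0.4476, -0.3164, 0.1176]
ee_rot: [2.378, 1.57, 2.515]
wrist_force: [-0.6, 0.6, -1.2]
width: 0.061
```

Run:
```python
from h import *
s=snap('wrist','w20'); p,R,st=tool(); print(p,st['time_s'],st['wrist_force'],st['width'])
t=snap('scene','s20'); draw(t,[],'s20z',(180,100,380,250))
plan(.4515,-.0792,.122,.0928)
```

```text
[ 0.44714552 -0.31603703  0.1170163 ] 28.225 [-0.07933012 -0.93068632 -0.4496788 ] 0.0608297111247981
turn ax,ay,az [ 0.044 -0.002 -0.002]  then shift cm [-0.53 23.53  2.64]  rows turn 0.2 shift 3.8
```

View pics/w20.png

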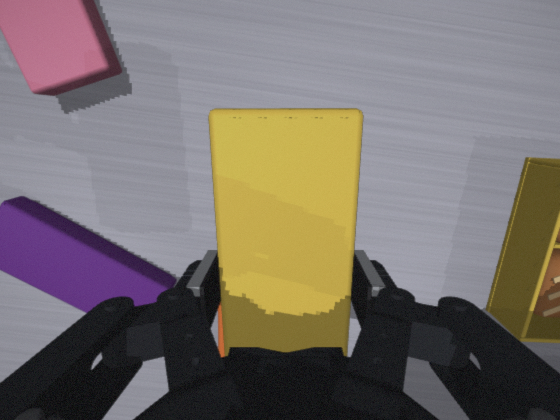

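View pics/s20z.png

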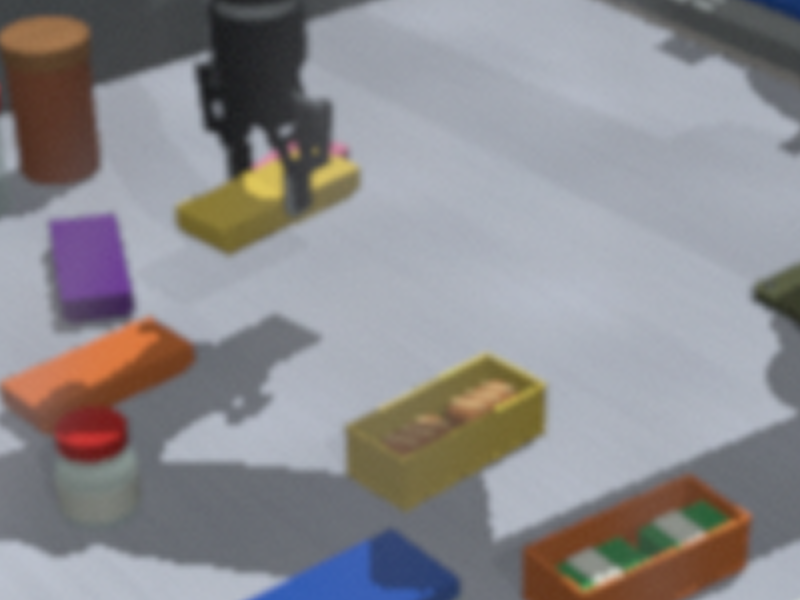

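Run:
```python
from h import *
s=load('w20'); p,R,st=tool()
for u in (211,286,361):
    r=ray(s,u,110,.136); print(u,(R.T@(r-p)).round(4))
s=load('w19');R19=R;p19=np.array([.4504,-.31816,.01064])
for u in (213,288,364):
    r=ray(s,u,104,.028); print(u,(R.T@(r-p19)).round(4))
```

```text
211 [-0.0192 -0.0293 -0.0736]
286 [-0.0191  0.0002 -0.0736]
361 [-0.019   0.0297 -0.0736]
213 [-0.0172 -0.0278 -0.0764]
288 [-0.0172  0.0017 -0.0765]
364 [-0.0171  0.0316 -0.0765]
```

Call:
send_rows --series '[{"gripper": 0.5,"tx": -0.5,"ty": 4.7,"tz": 0.6,"ax": 0.044,"ay": 0,"az": 0},{"gripper": 0.5,"tx": 0,"ty": 4.7,"tz": 0.5,"ax": 0,"ay": 0,"az": 0},{"gripper": 0.5,"tx": 0,"ty": 4.7,"tz": 0.5,"ax": 0,"ay": 0,"az": 0},{"gripper": 0.5,"tx": 0,"ty": 4.7,"tz": 0.5,"ax": 0,"ay": 0,"az": 0},{"gripper": 0.5,"tx": 0,"ty": 4.7,"tz": 0.5,"ax": 0,"ay": 0,"az": 0},{"gripper": 0.5,"tx": 3,"ty": 0,"tz": 0,"ax": 0,"ay": 0,"az": 0},{"gripper": 0.5,"tx": 1.5,"ty": 0,"tz": 0,"ax": 0,"ay": 0,"az": 0},{"gripper": 0.5,"tx": 0,"ty": 0,"tz": 0,"ax": 0,"ay": 0,"az": 0},{"gripper": 0.5,"tx": 0,"ty": 0,"tz": 0,"ax": 0,"ay": 0,"az": 0},{"gripper": 0.5,"tx": 0,"ty": 0,"tz": 0,"ax": 0,"ay": 0,"az": 0}]'

```text
time_s: 29.52
eef_pos: [0.4506, -0.0805, 0.0788]
ee_rot: [-0.266, 1.57, -0.173]
wrist_force: [0.2, -0.4, -1.0]
width: 0.0608
```

Run:
```python
from h import *
s=snap('wrist','w21'); p,R,st=tool(); print(p,st['time_s'],st['wrist_force'],st['width'])
t=snap('scene','s21'); draw(t,[],'s21z',(230,150,350,240))
plan(.4515,-.0792,.050,.0928)
```

```text
[ 0.45058637 -0.08055493  0.07885214] 29.575 [-0.31887691  0.05634685 -0.11442167] 0.06093691735549506
turn ax,ay,az [0.    0.001 0.   ]  then shift cm [2.88 0.12 0.11]  rows turn 0.0 shift 0.5
```

View pics/w21.png

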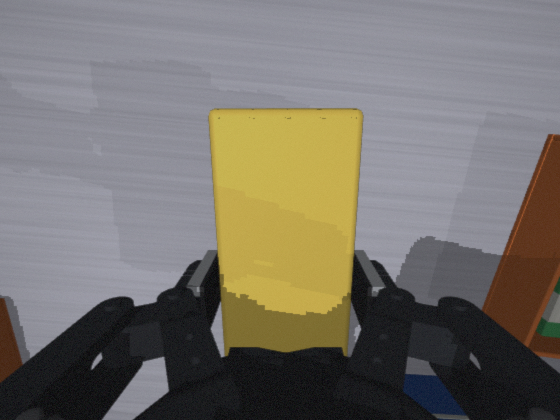

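View pics/s21z.png

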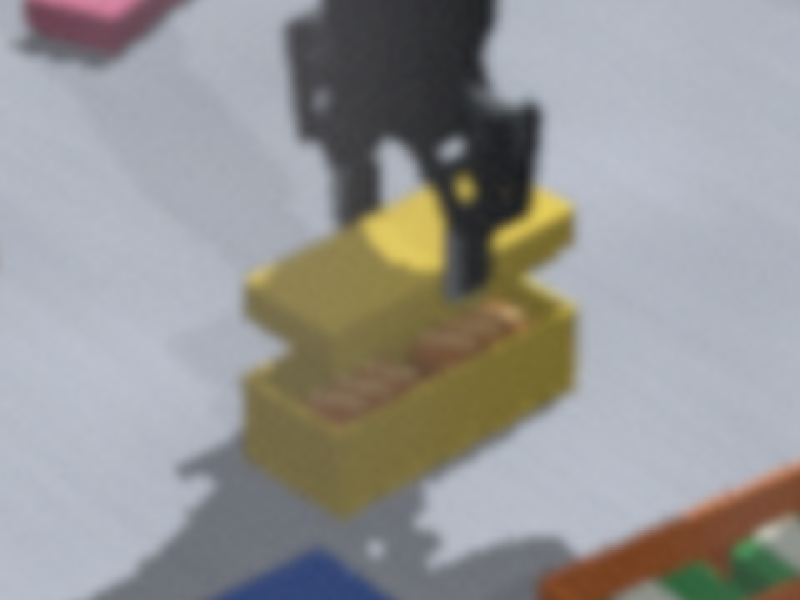

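Call:
send_rows --series '[{"gripper": 0.5,"tx": 1,"ty": 0.1,"tz": 0.1,"ax": 0,"ay": 0,"az": 0},{"gripper": 0.5,"tx": 0.8,"ty": 0,"tz": 0,"ax": 0,"ay": 0,"az": 0},{"gripper": 0.5,"tx": 0.4,"ty": 0,"tz": 0,"ax": 0,"ay": 0,"az": 0},{"gripper": 0.5,"tx": 0.2,"ty": 0,"tz": 0,"ax": 0,"ay": 0,"az": 0},{"gripper": 0.5,"tx": 0,"ty": 0,"tz": 0,"ax": 0,"ay": 0,"az": 0}]'

```text
time_s: 30.25
eef_pos: [0.4508, -0.0792, 0.0541]
ee_rot: [2.833, 1.57, 2.926]
wrist_force: [0.5, 0.5, -0.6]
width: 0.0611
```

Run:
```python
from h import *
p,R,st=tool(); print(p,st['time_s'],st['wrist_force'],st['width'])
t=snap('scene','s22'); draw(t,[],'s22z',(230,150,350,240))
plan(.4515,-.0792,.050,.0928)
```

```text
[ 0.4508267  -0.07915007  0.05413614] 30.25 [ 0.45430447  0.48774357 -0.616878  ] 0.06110600791806484
turn ax,ay,az [ 0. -0.  0.]  then shift cm [ 0.43 -0.01  0.05]  rows turn 0.0 shift 0.1
```

View pics/s22z.png

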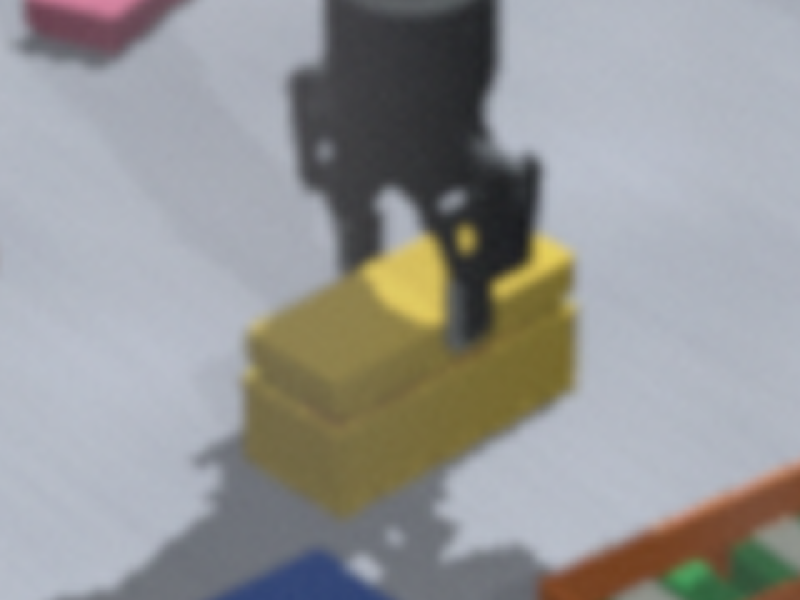

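Call:
send_rows --series '[{"gripper": 0.5,"tx": 0.2,"ty": 0,"tz": 0,"ax": 0,"ay": 0,"az": 0},{"gripper": 0.5,"tx": 0.1,"ty": 0,"tz": 0,"ax": 0,"ay": 0,"az": 0},{"gripper": 0.5,"tx": 0,"ty": 0,"tz": 0,"ax": 0,"ay": 0,"az": 0}]'

```text
time_s: 30.68
eef_pos: [0.4508, -0.0792, 0.0512]
ee_rot: [2.955, 1.571, 3.048]
wrist_force: [-0.3, -0.3, -0.9]
width: 0.061
```

Call:
send_rows --series '[{"gripper": 0.5,"tx": 0.2,"ty": 0,"tz": 0,"ax": 0,"ay": 0,"az": 0},{"gripper": 0.5,"tx": 0,"ty": 0,"tz": 0,"ax": 0,"ay": 0,"az": 0}]'

```text
time_s: 30.92
eef_pos: [0.4508, -0.0792, 0.0492]
ee_rot: [2.945, 1.571, 3.038]
wrist_force: [-0.3, 0.4, -0.4]
width: 0.0608
```

Call:
send_rows --series '[{"gripper": 0.5,"tx": 0.15,"ty": 0,"tz": 0,"ax": 0,"ay": 0,"az": 0},{"gripper": 0.5,"tx": 0,"ty": 0,"tz": 0,"ax": 0,"ay": 0,"az": 0}]'

```text
time_s: 31.18
eef_pos: [0.4509, -0.0792, 0.0489]
ee_rot: [-0.403, 1.57, -0.309]
wrist_force: [-3.4, 0.3, 10.7]
width: 0.0611
```

Run:
```python
from h import *
p,R,st=tool(); print(p,st['time_s'],st['wrist_force'],st['width'])
t=snap('scene','s23'); draw(t,[],'s23z',(230,150,350,240))
```

```text
[ 0.45091195 -0.07916629  0.0488626 ] 31.175 [-3.41894732  0.28174638 10.74543286] 0.06107101318619757
```

View pics/s23z.png

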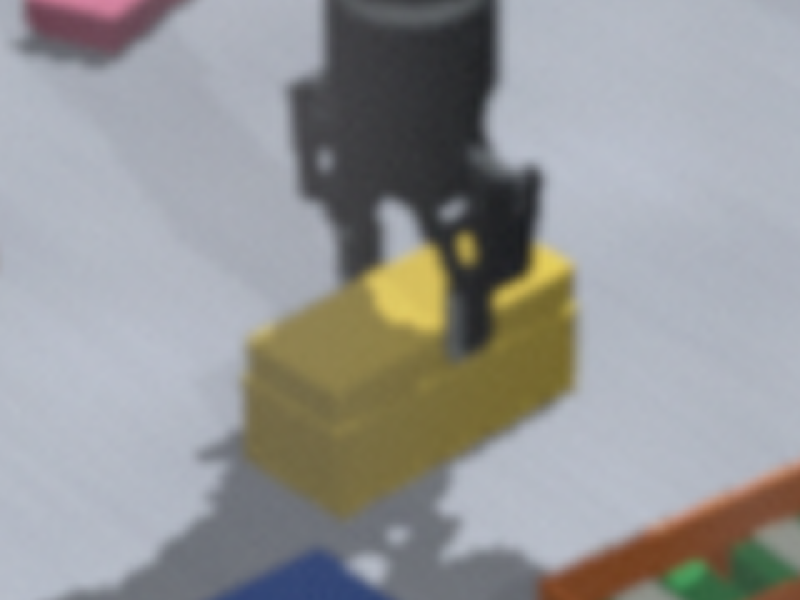

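Call:
send_rows --series '[{"gripper": 1,"tx": 0,"ty": 0,"tz": 0,"ax": 0,"ay": 0,"az": 0},{"gripper": 1,"tx": 0,"ty": 0,"tz": 0,"ax": 0,"ay": 0,"az": 0},{"gripper": 1,"tx": -0.5,"ty": 0,"tz": 0,"ax": 0,"ay": 0,"az": 0},{"gripper": 1,"tx": -4,"ty": 0,"tz": 0,"ax": 0,"ay": 0,"az": 0},{"gripper": 1,"tx": -4,"ty": 0,"tz": 0,"ax": 0,"ay": 0,"az": 0},{"gripper": 1,"tx": 0,"ty": 0,"tz": 3,"ax": 0,"ay": 0,"az": 0},{"gripper": 1,"tx": 0,"ty": 0,"tz": 0,"ax": 0,"ay": 0,"az": 0},{"gripper": 1,"tx": 0,"ty": 0,"tz": 0,"ax": 0,"ay": 0,"az": 0}]'

```text
time_s: 32.22
eef_pos: [0.4797, -0.0762, 0.1323]
ee_rot: [2.934, 1.569, 3.028]
wrist_force: [-1.2, 1.1, 0.5]
width: 0.0856
```

Run:
```python
from h import *
s=snap('wrist','w24'); p,R,st=tool(); print(p,st['time_s'],st['wrist_force'],st['width'])
q=loca(s,YE,DIM['closed'],(200,20,370,262)); print(q); draw(s,[(DIM['closed'],q[0],0)],'w24d')
plan(.651,-.326,.13,.045)
```

```text
[ 0.47936979 -0.07623983  0.13218409] 32.275 [0.03892075 0.01133998 0.10817434] 0.0854191473366508
(array([ 0.4513, -0.0762,  0.0936]), np.float64(0.147), 17304)
turn ax,ay,az [ 0.048 -0.002 -0.   ]  then shift cm [  0.22 -25.72  16.02]  rows turn 0.3 shift 4.9
```

View pics/w24d.png

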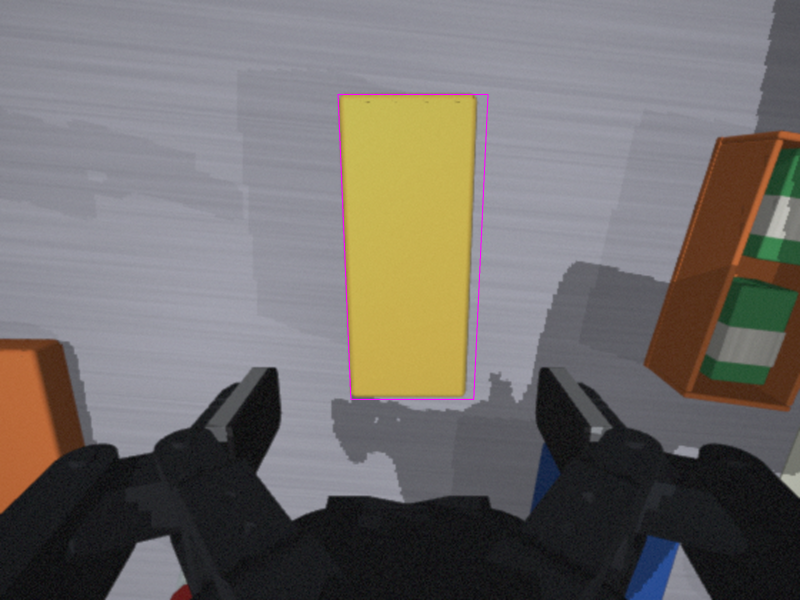

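Call:
send_rows --series '[{"gripper": 1,"tx": 0,"ty": -4.3,"tz": 2.7,"ax": 0.048,"ay": 0,"az": 0},{"gripper": 1,"tx": 0,"ty": -4.3,"tz": 2.7,"ax": 0,"ay": 0,"az": 0},{"gripper": 1,"tx": 0,"ty": -4.3,"tz": 2.7,"ax": 0,"ay": 0,"az": 0},{"gripper": 1,"tx": 0,"ty": -4.3,"tz": 2.7,"ax": 0,"ay": 0,"az": 0},{"gripper": 1,"tx": 0,"ty": -4.3,"tz": 2.7,"ax": 0,"ay": 0,"az": 0},{"gripper": 1,"tx": 0,"ty": -4.2,"tz": 2.5,"ax": 0,"ay": 0,"az": 0},{"gripper": 1,"tx": 0,"ty": 0,"tz": 0,"ax": 0,"ay": 0,"az": 0},{"gripper": 1,"tx": 0,"ty": 0,"tz": 0,"ax": 0,"ay": 0,"az": 0},{"gripper": 1,"tx": 0,"ty": 0,"tz": 0,"ax": 0,"ay": 0,"az": 0}]'

```text
time_s: 33.4
eef_pos: [0.6532, -0.3231, 0.1328]
ee_rot: [2.528, 1.569, 2.574]
wrist_force: [-0.1, -0.0, -0.4]
width: 0.0854
```

Run:
```python
from h import *
s=snap('wrist','w25'); p,R,st=tool(); print(p,st['time_s'],st['wrist_force'],st['width'])
q=loca(s,OR,DIM['lid'],(200,20,370,262)); print(q); draw(s,[(DIM['lid'],q[0],0)],'w25d')
plan(q[0][0],q[0][1],.009,q[0][2])
```

```text
[ 0.65343905 -0.32316302  0.13313849] 33.45 [0.83235445 0.11504299 0.47502965] 0.0853931207651384
(array([ 0.6141, -0.3274,  0.0815]), np.float64(0.032), 13680)
turn ax,ay,az [-0.035 -0.001 -0.001]  then shift cm [12.41 -0.1  -3.96]  rows turn 0.2 shift 2.1
```

View pics/w25d.png

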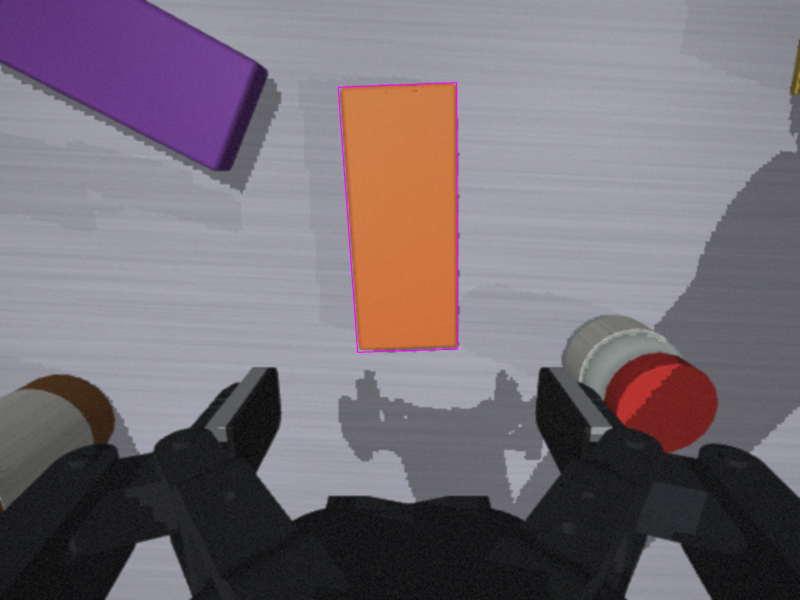

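Call:
send_rows --series '[{"gripper": 1,"tx": 3,"ty": -0.1,"tz": -3.9,"ax": -0.035,"ay": 0,"az": 0},{"gripper": 1,"tx": 4,"ty": 0,"tz": 0,"ax": 0,"ay": 0,"az": 0},{"gripper": 1,"tx": 4,"ty": 0,"tz": 0,"ax": 0,"ay": 0,"az": 0},{"gripper": 1,"tx": 1.4,"ty": 0,"tz": 0,"ax": 0,"ay": 0,"az": 0},{"gripper": 1,"tx": 0,"ty": 0,"tz": 0,"ax": 0,"ay": 0,"az": 0},{"gripper": 1,"tx": 0,"ty": 0,"tz": 0,"ax": 0,"ay": 0,"az": 0}]' --force 40

```text
time_s: 34.2
eef_pos: [0.6168, -0.3277, 0.0108]
ee_rot: [-0.57, 1.567, -0.49]
wrist_force: [0.2, -0.6, 1.5]
width: 0.0852
```

Run:
```python
from h import *
plan(.6141,-.3274,.0095,.0815)
s=snap('wrist','w26'); p,R,st=tool(); print(p,st['time_s'],st['wrist_force'],st['width'])
```

```text
turn ax,ay,az [-0.001  0.003  0.002]  then shift cm [ 0.13  0.05 -0.26]  rows turn 0.0 shift 0.0
[ 0.61692526 -0.32783287  0.01097983] 34.25 [0.06720287 0.132403   0.81020395] 0.08532789554507733
```

View pics/w26.png

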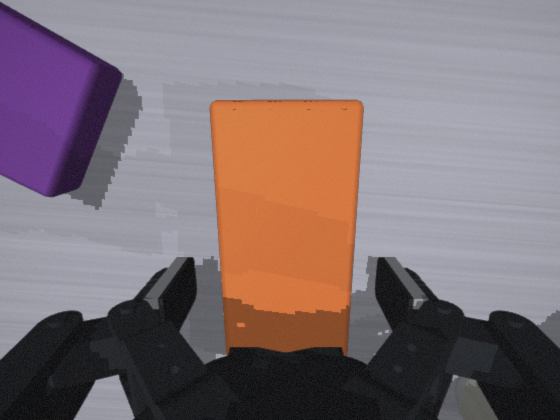

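Call:
send_rows --series '[{"gripper": 1,"tx": 0.1,"ty": 0.1,"tz": -0.2,"ax": 0,"ay": 0,"az": 0},{"gripper": 1,"tx": 0,"ty": 0,"tz": 0,"ax": 0,"ay": 0,"az": 0},{"gripper": 0.5,"tx": 0,"ty": 0,"tz": 0,"ax": 0,"ay": 0,"az": 0},{"gripper": 0.5,"tx": 0,"ty": 0,"tz": 0,"ax": 0,"ay": 0,"az": 0},{"gripper": 0.5,"tx": 0,"ty": 0,"tz": 0,"ax": 0,"ay": 0,"az": 0},{"gripper": 0.5,"tx": 0,"ty": 0,"tz": 0,"ax": 0,"ay": 0,"az": 0}]' --force 40

```text
time_s: 35.0
eef_pos: [0.6135, -0.3266, 0.0082]
ee_rot: [-0.651, 1.57, -0.571]
wrist_force: [-0.5, -0.8, 3.1]
width: 0.061
```

Call:
send_rows --series '[{"gripper": 0.5,"tx": -3,"ty": 0,"tz": 0,"ax": 0,"ay": 0,"az": 0},{"gripper": 0.5,"tx": -5,"ty": 0,"tz": 0,"ax": 0,"ay": 0,"az": 0},{"gripper": 0.5,"tx": -5,"ty": 0,"tz": 0,"ax": 0,"ay": 0,"az": 0},{"gripper": 0.5,"tx": -3,"ty": 0,"tz": 0,"ax": 0,"ay": 0,"az": 0},{"gripper": 0.5,"tx": 0,"ty": 0,"tz": 0,"ax": 0,"ay": 0,"az": 0}]'

```text
time_s: 35.62
eef_pos: [0.6149, -0.3272, 0.1706]
ee_rot: [-0.552, 1.565, -0.472]
wrist_force: [0.1, 0.3, -1.2]
width: 0.0608
```

Run:
```python
from h import *
s=snap('wrist','w27'); p,R,st=tool(); print(p,st['time_s'],st['wrist_force'],st['width'])
h=p[2]-.0095
r=ray(s,286,110,h+.028); print((R.T@(r-p)).round(4))
t=snap('top','t27'); q=loca(t,OR,DIM['box'],(185,180,240,260)); print(q); draw(t,[(DIM['box'],q[0],0)],'t27z',(90,100,400,270))
q=q[0]; plan(q[0],q[1],.17,q[2])
```

```text
[ 0.61366085 -0.32657853  0.16827541] 35.675 [-0.43285844 -1.23172938 -0.42467555] 0.0610070419862621
[-0.0186  0.     -0.0731]
(array([ 0.4518,  0.1266, -0.0498]), np.float64(0.053), 652)
turn ax,ay,az [ 0.13  -0.001 -0.001]  then shift cm [ -0.33  44.41 -18.33]  rows turn 0.7 shift 7.7
```

View pics/w27.png

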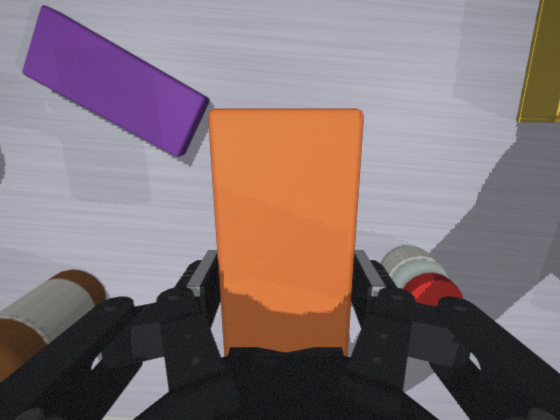

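View pics/t27z.png

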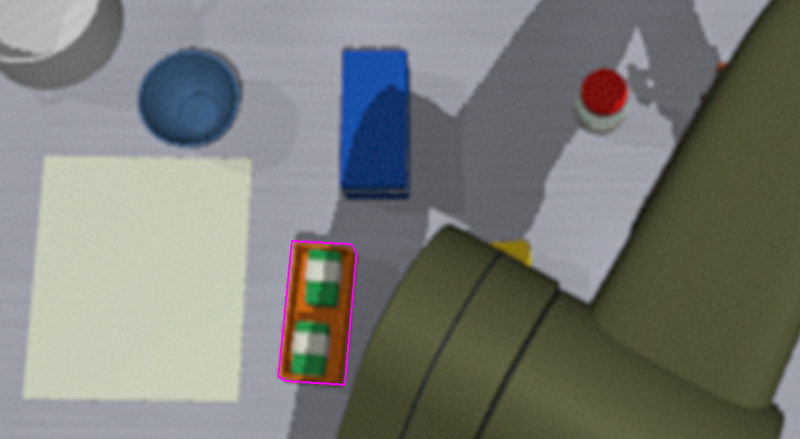

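Run:
```python
from h import *
s=load('w11'); q=loca(s,OR,DIM['box'],(200,30,370,270)); print(q); draw(s,[(DIM['box'],q[0],0)],'w11d')
q=q[0]; plan(q[0]+.0,q[1]-.11,.17,q[2])
```

```text
(array([ 0.4493,  0.1286, -0.0566]), np.float64(0.017), 11508)
turn ax,ay,az [ 0.137 -0.001 -0.001]  then shift cm [ -0.33  33.49 -18.27]  rows turn 0.8 shift 6.2
```

View pics/w11d.png

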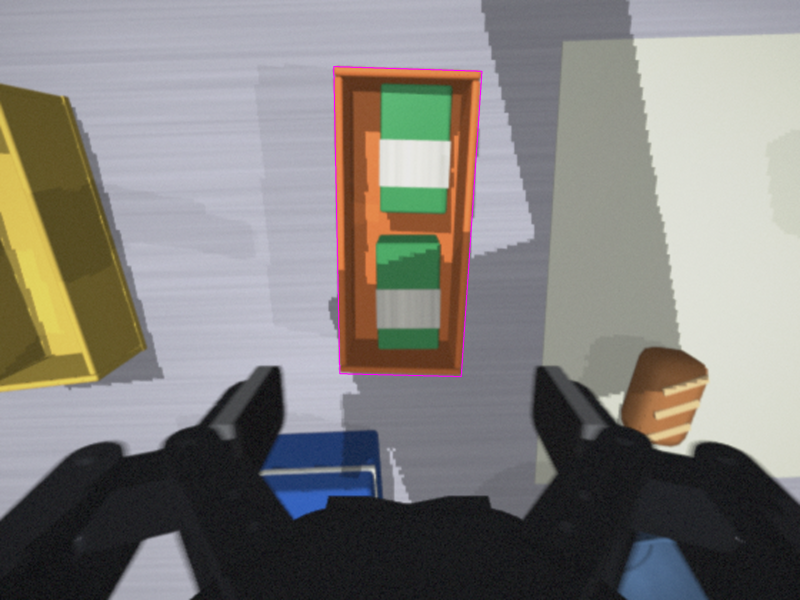

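Call:
send_rows --series '[{"gripper": 0.5,"tx": -0.3,"ty": 0,"tz": 0,"ax": 0.137,"ay": 0,"az": 0},{"gripper": 0.5,"tx": 0,"ty": 4.2,"tz": -2.3,"ax": 0,"ay": 0,"az": 0},{"gripper": 0.5,"tx": 0,"ty": 4.2,"tz": -2.3,"ax": 0,"ay": 0,"az": 0},{"gripper": 0.5,"tx": 0,"ty": 4.2,"tz": -2.3,"ax": 0,"ay": 0,"az": 0},{"gripper": 0.5,"tx": 0,"ty": 4.2,"tz": -2.3,"ax": 0,"ay": 0,"az": 0},{"gripper": 0.5,"tx": 0,"ty": 4.2,"tz": -2.3,"ax": 0,"ay": 0,"az": 0},{"gripper": 0.5,"tx": 0,"ty": 4.2,"tz": -2.3,"ax": 0,"ay": 0,"az": 0},{"gripper": 0.5,"tx": 0,"ty": 4.2,"tz": -2.3,"ax": 0,"ay": 0,"az": 0},{"gripper": 0.5,"tx": 0,"ty": 4.1,"tz": -2.2,"ax": 0,"ay": 0,"az": 0},{"gripper": 0.5,"tx": 0,"ty": 0,"tz": 0,"ax": 0,"ay": 0,"az": 0},{"gripper": 0.5,"tx": 0,"ty": 0,"tz": 0,"ax": 0,"ay": 0,"az": 0}]'

```text
time_s: 37.1
eef_pos: [0.4489, 0.0183, 0.1696]
ee_rot: [-2.783, 1.569, -2.839]
wrist_force: [0.7, -0.2, -1.1]
width: 0.0611
```

Run:
```python
from h import *
s=snap('wrist','w28'); p,R,st=tool(); print(p,st['time_s'],st['wrist_force'],st['width'])
b=np.array([.4493,.1286,-.0566]); draw(s,[(DIM['box'],b,0)],'w28d')
q=loca(s,OR,DIM['box'],(365,20,520,300)); print(q)
plan(.4493,.1286,.085,-.0566)
```

```text
[0.44940134 0.01788872 0.16989667] 37.15 [ 0.2134607   0.13191823 -0.32872114] 0.06100869867328317
(array([ 0.451 ,  0.1277, -0.058 ]), np.float64(0.104), 6030)
turn ax,ay,az [-0.001 -0.001  0.001]  then shift cm [ 8.49 11.05 -0.64]  rows turn 0.0 shift 2.3
```

View pics/w28d.png

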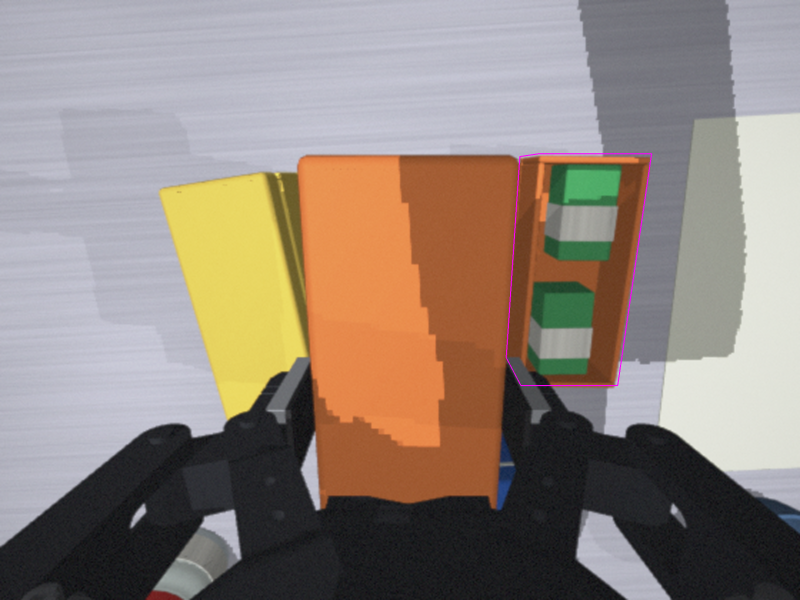

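Call:
send_rows --series '[{"gripper": 0.5,"tx": 0,"ty": 4,"tz": -0.3,"ax": 0,"ay": 0,"az": 0},{"gripper": 0.5,"tx": 0,"ty": 4,"tz": -0.2,"ax": 0,"ay": 0,"az": 0},{"gripper": 0.5,"tx": 0,"ty": 3,"tz": 0,"ax": 0,"ay": 0,"az": 0},{"gripper": 0.5,"tx": 4,"ty": 0,"tz": 0,"ax": 0,"ay": 0,"az": 0},{"gripper": 0.5,"tx": 4,"ty": 0,"tz": 0,"ax": 0,"ay": 0,"az": 0},{"gripper": 0.5,"tx": 1,"ty": 0,"tz": 0,"ax": 0,"ay": 0,"az": 0},{"gripper": 0.5,"tx": 0,"ty": 0,"tz": 0,"ax": 0,"ay": 0,"az": 0},{"gripper": 0.5,"tx": 0,"ty": 0,"tz": 0,"ax": 0,"ay": 0,"az": 0},{"gripper": 0.5,"tx": 0,"ty": 0,"tz": 0,"ax": 0,"ay": 0,"az": 0}]'

```text
time_s: 38.28
eef_pos: [0.4521, 0.1288, 0.0821]
ee_rot: [0.331, 1.568, 0.274]
wrist_force: [0.2, -0.3, -1.0]
width: 0.061
```

Run:
```python
from h import *
p,R,st=tool(); print(p,st['time_s'],st['wrist_force'],st['width'])
t=snap('scene','s29'); draw(t,[],'s29z',(290,190,390,265))
plan(.4503,.1282,.049,-.0566)
```

```text
[0.45209398 0.12876752 0.08209208] 38.275 [ 0.18190138 -0.26519354 -0.97204609] 0.060980334618241525
turn ax,ay,az [-0.     0.002 -0.001]  then shift cm [ 3.3  -0.07 -0.15]  rows turn 0.0 shift 0.5
```

View pics/s29z.png

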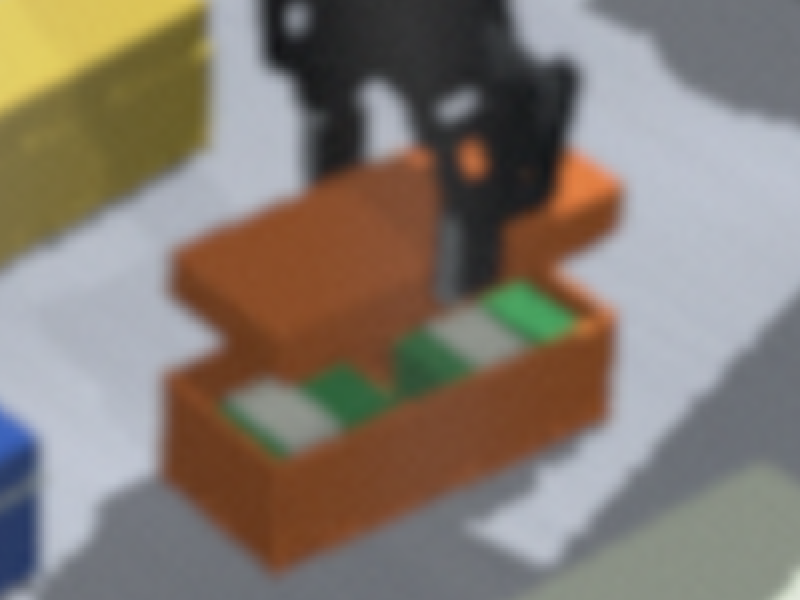

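Call:
send_rows --series '[{"gripper": 0.5,"tx": 1,"ty": 0,"tz": -0.1,"ax": 0,"ay": 0,"az": 0},{"gripper": 0.5,"tx": 1,"ty": 0,"tz": 0,"ax": 0,"ay": 0,"az": 0},{"gripper": 0.5,"tx": 0.5,"ty": 0,"tz": 0,"ax": 0,"ay": 0,"az": 0},{"gripper": 0.5,"tx": 0.2,"ty": 0,"tz": 0,"ax": 0,"ay": 0,"az": 0},{"gripper": 0.5,"tx": 0.2,"ty": 0,"tz": 0,"ax": 0,"ay": 0,"az": 0},{"gripper": 0.5,"tx": 0,"ty": 0,"tz": 0,"ax": 0,"ay": 0,"az": 0}]'

```text
time_s: 39.08
eef_pos: [0.4498, 0.1287, 0.0518]
ee_rot: [2.472, 1.571, 2.416]
wrist_force: [-0.9, 0.3, -0.7]
width: 0.0611
```

Run:
```python
from h import *
p,R,st=tool(); print(p,st['time_s'],st['wrist_force'],st['width'])
t=snap('scene','s30'); draw(t,[],'s30z',(290,190,390,265))
plan(.4503,.1282,.049,-.0566)
```

```text
[0.44984331 0.12866943 0.05176598] 39.075 [-0.92940487  0.33202947 -0.69964511] 0.06106650185522947
turn ax,ay,az [-0.  0. -0.]  then shift cm [ 0.29 -0.05  0.04]  rows turn 0.0 shift 0.0
```

View pics/s30z.png

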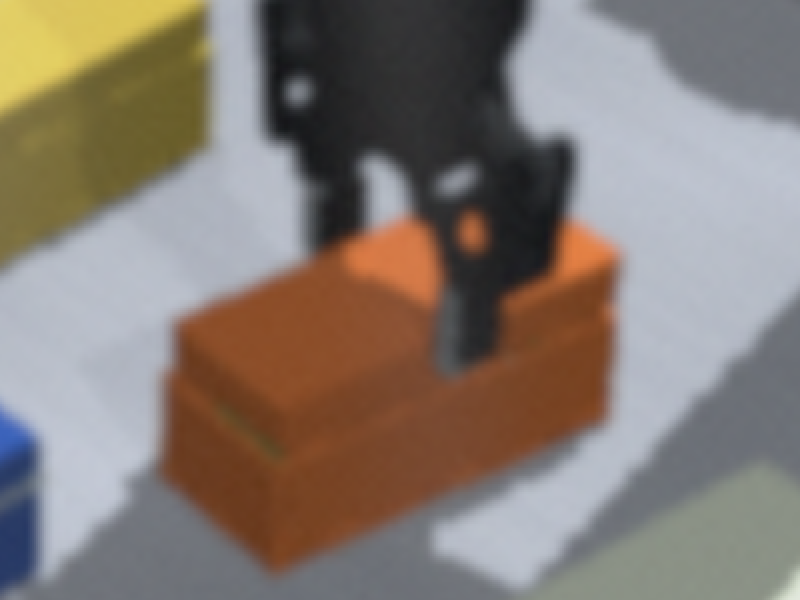

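Going in without force. Last bit down.

Call:
send_rows --series '[{"gripper": 0.5,"tx": 0.2,"ty": 0,"tz": 0,"ax": 0,"ay": 0,"az": 0},{"gripper": 0.5,"tx": 0.15,"ty": 0,"tz": 0,"ax": 0,"ay": 0,"az": 0},{"gripper": 0.5,"tx": 0,"ty": 0,"tz": 0,"ax": 0,"ay": 0,"az": 0}]'

```text
time_s: 39.5
eef_pos: [0.4498, 0.1286, 0.0482]
ee_rot: [-2.788, 1.571, -2.845]
wrist_force: [0.1, -0.2, -1.1]
width: 0.0611
```

Call:
send_rows --series '[{"gripper": 0.5,"tx": 0.12,"ty": 0,"tz": 0,"ax": 0,"ay": 0,"az": 0},{"gripper": 0.5,"tx": 0,"ty": 0,"tz": 0,"ax": 0,"ay": 0,"az": 0}]'

```text
time_s: 39.75
eef_pos: [0.4498, 0.1286, 0.0481]
ee_rot: [0.211, 1.57, 0.155]
wrist_force: [-2.7, -0.9, 9.4]
width: 0.061
```

Call:
send_rows --series '[{"gripper": 1,"tx": 0,"ty": 0,"tz": 0,"ax": 0,"ay": 0,"az": 0},{"gripper": 1,"tx": 0,"ty": 0,"tz": 0,"ax": 0,"ay": 0,"az": 0},{"gripper": 1,"tx": -0.5,"ty": 0,"tz": 0,"ax": 0,"ay": 0,"az": 0},{"gripper": 1,"tx": -4,"ty": 0,"tz": 0,"ax": 0,"ay": 0,"az": 0},{"gripper": 1,"tx": -5,"ty": 0,"tz": 0,"ax": 0,"ay": 0,"az": 0},{"gripper": 1,"tx": -6,"ty": 0,"tz": 0,"ax": 0,"ay": 0,"az": 0},{"gripper": 1,"tx": -5,"ty": 0,"tz": 0,"ax": 0,"ay": 0,"az": 0},{"gripper": 1,"tx": 0,"ty": 0,"tz": 0,"ax": 0,"ay": 0,"az": 0},{"gripper": 1,"tx": 0,"ty": 0,"tz": 0,"ax": 0,"ay": 0,"az": 0}]'

```text
time_s: 40.88
eef_pos: [0.4495, 0.1285, 0.2517]
ee_rot: [-2.818, 1.57, -2.875]
wrist_force: [-0.1, -0.1, -0.7]
width: 0.0854
```

Run:
```python
from h import *
s=snap('wrist','w31'); p,R,st=tool(); print(p,st['time_s'],st['wrist_force'],st['width'])
t=snap('scene','s31'); draw(t,[],'s31z',(220,150,400,285))
BLU=((100,150,20),(125,255,255))
print(loca(s,OR,(.150,.062,.022),(180,50,380,265),.046))
```

```text
[0.44888883 0.12835287 0.25085679] 40.925 [-0.24630041 -0.4615053  -0.33754209] 0.08538582583300768
(array([ 0.4506,  0.1283, -0.0573]), np.float64(0.023), 7332)
```

View pics/w31.png

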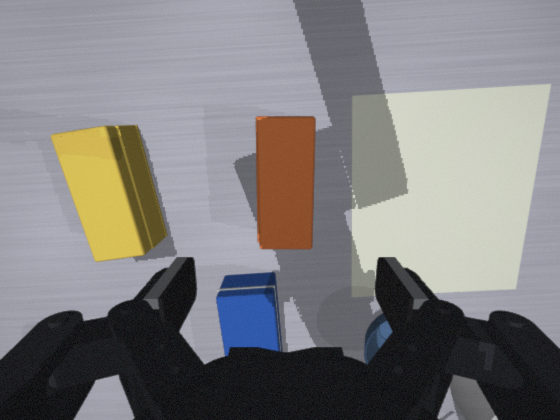

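View pics/s31z.png

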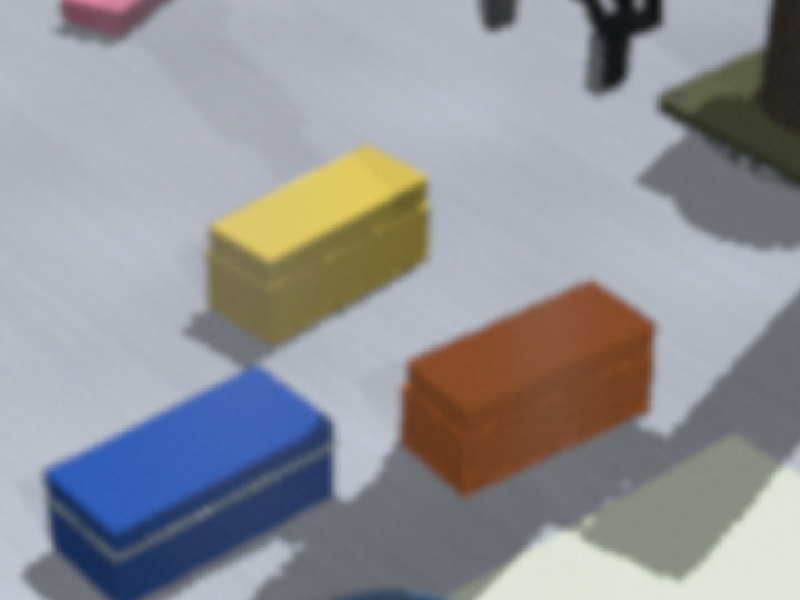

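Run:
```python
from h import *
plan(.70,.07,.25,-.02)
```

```text
turn ax,ay,az [-0.037 -0.003  0.001]  then shift cm [ 0.05 -5.33 25.25]  rows turn 0.2 shift 4.2
```

Call:
send_rows --series '[{"gripper": 1,"tx": 0,"ty": -0.9,"tz": 4.2,"ax": -0.037,"ay": 0,"az": 0},{"gripper": 1,"tx": 0,"ty": -0.9,"tz": 4.2,"ax": 0,"ay": 0,"az": 0},{"gripper": 1,"tx": 0,"ty": -0.9,"tz": 4.2,"ax": 0,"ay": 0,"az": 0},{"gripper": 1,"tx": 0,"ty": -0.9,"tz": 4.2,"ax": 0,"ay": 0,"az": 0},{"gripper": 1,"tx": 0,"ty": -0.9,"tz": 4.2,"ax": 0,"ay": 0,"az": 0},{"gripper": 1,"tx": 0,"ty": -0.8,"tz": 4.2,"ax": 0,"ay": 0,"az": 0},{"gripper": 1,"tx": 0,"ty": 0,"tz": 0,"ax": 0,"ay": 0,"az": 0},{"gripper": 1,"tx": 0,"ty": 0,"tz": 0,"ax": 0,"ay": 0,"az": 0}]'

```text
time_s: 41.98
eef_pos: [0.6991, 0.0691, 0.25]
ee_rot: [-3.075, 1.567, -3.095]
wrist_force: [0.2, 0.1, 0.5]
width: 0.0852
```

Run:
```python
from h import *
s=snap('wrist','w32'); p,R,st=tool(); print(p,st['time_s'],st['wrist_force'],st['width'])
BLU=((100,120,20),(125,255,255))
q=loca(s,BLU,DIM['blue'],(200,40,370,262)); print(q); draw(s,[(DIM['blue'],q[0],0)],'w32d')
t=snap('top','t32'); q=loca(t,YE,(.150,.062,.022),(260,180,310,260),.046); print(q)
```

```text
[0.69893605 0.06927631 0.25100537] 42.025 [-0.52181018 -0.84314084  0.34536163] 0.08552181506869495
(array([0.6676, 0.0705, 0.0097]), np.float64(0.021), 9741)
(array([ 0.4501, -0.0802,  0.0854]), np.float64(0.058), 1262)
```

View pics/w32d.png

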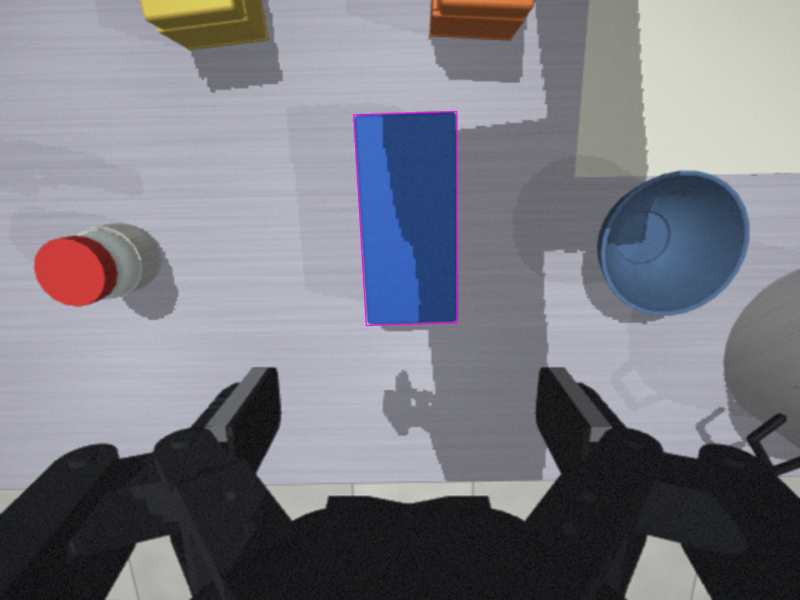

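Run:
```python
from h import *
plan(.4512,-.0792,.15,.0928)
```

```text
turn ax,ay,az [-0.112 -0.002 -0.   ]  then shift cm [ 10.17 -12.5  -26.05]  rows turn 0.6 shift 4.9
```

Call:
send_rows --series '[{"gripper": 1,"tx": 0,"ty": 0,"tz": 0,"ax": -0.112,"ay": 0,"az": 0},{"gripper": 1,"tx": 1.4,"ty": -2.1,"tz": -4.4,"ax": 0,"ay": 0,"az": 0},{"gripper": 1,"tx": 1.7,"ty": -2.1,"tz": -4.4,"ax": 0,"ay": 0,"az": 0},{"gripper": 1,"tx": 1.7,"ty": -2.1,"tz": -4.4,"ax": 0,"ay": 0,"az": 0},{"gripper": 1,"tx": 1.7,"ty": -2.1,"tz": -4.3,"ax": 0,"ay": 0,"az": 0},{"gripper": 1,"tx": 1.7,"ty": -2.1,"tz": -4.3,"ax": 0,"ay": 0,"az": 0},{"gripper": 1,"tx": 1.7,"ty": -2,"tz": -4.2,"ax": 0,"ay": 0,"az": 0},{"gripper": 1,"tx": 0,"ty": 0,"tz": 0,"ax": 0,"ay": 0,"az": 0},{"gripper": 1,"tx": 0,"ty": 0,"tz": 0,"ax": 0,"ay": 0,"az": 0},{"gripper": 1,"tx": 0,"ty": 0,"tz": 0,"ax": 0,"ay": 0,"az": 0}]'

```text
time_s: 43.32
eef_pos: [0.4547, -0.0789, 0.1542]
ee_rot: [-0.219, 1.568, -0.125]
wrist_force: [-0.5, -0.4, -0.5]
width: 0.0855
```

Run:
```python
from h import *
s=snap('wrist','w33'); p,R,st=tool(); print(p,st['time_s'],st['wrist_force'],st['width'])
q=loca(s,YE,(.150,.062,.022),(200,20,370,262),.046); print(q); draw(s,[((.150,.062,.022),q[0],.046)],'w33d')
plan(.4512,-.0792,.01,.0928)
```

```text
[ 0.4546305  -0.07892966  0.15396417] 43.375 [ 0.73754264 -0.55960208  0.6806616 ] 0.0851358655235884
(array([ 0.4518, -0.0788,  0.0935]), np.float64(0.168), 12019)
turn ax,ay,az [0.001 0.003 0.001]  then shift cm [14.4   0.   -0.34]  rows turn 0.0 shift 2.3
```

View pics/w33d.png

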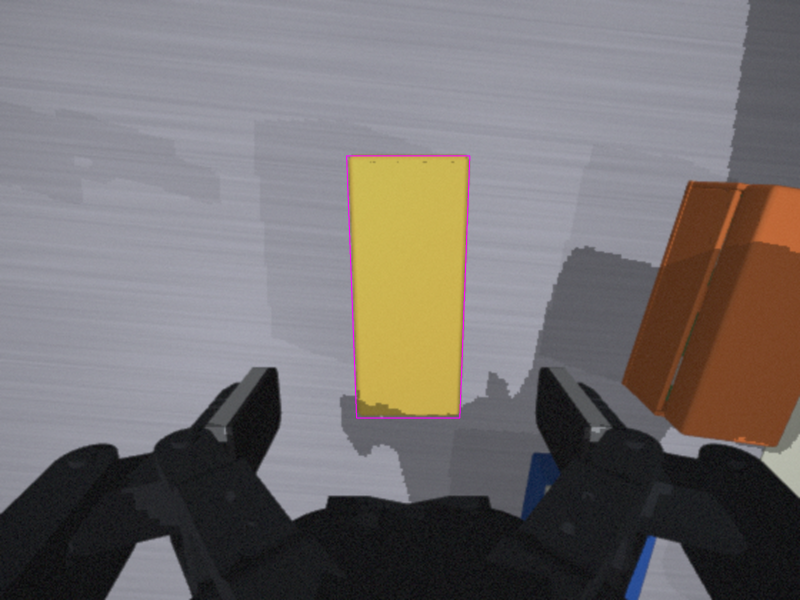

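Call:
send_rows --series '[{"gripper": 1,"tx": 4,"ty": 0,"tz": -0.3,"ax": 0,"ay": 0,"az": 0},{"gripper": 1,"tx": 5,"ty": 0,"tz": 0,"ax": 0,"ay": 0,"az": 0},{"gripper": 1,"tx": 4,"ty": 0,"tz": 0,"ax": 0,"ay": 0,"az": 0},{"gripper": 1,"tx": 1.3,"ty": 0,"tz": 0,"ax": 0,"ay": 0,"az": 0},{"gripper": 1,"tx": 0,"ty": 0,"tz": 0,"ax": 0,"ay": 0,"az": 0},{"gripper": 1,"tx": 0,"ty": 0,"tz": 0,"ax": 0,"ay": 0,"az": 0},{"gripper": 1,"tx": 0,"ty": 0,"tz": 0,"ax": 0,"ay": 0,"az": 0}]' --force 40

```text
time_s: 44.25
eef_pos: [0.4515, -0.0798, 0.0115]
ee_rot: [-0.274, 1.568, -0.182]
wrist_force: [-0.5, 0.1, -0.3]
width: 0.0856
```

Call:
send_rows --series '[{"gripper": 0.6,"tx": 0,"ty": 0,"tz": 0,"ax": 0,"ay": 0,"az": 0},{"gripper": 0.6,"tx": 0,"ty": 0,"tz": 0,"ax": 0,"ay": 0,"az": 0},{"gripper": 0.6,"tx": 0,"ty": 0,"tz": 0,"ax": 0,"ay": 0,"az": 0},{"gripper": 0.6,"tx": 0,"ty": 0,"tz": 0,"ax": 0,"ay": 0,"az": 0}]' --force 60

```text
time_s: 44.75
eef_pos: [0.4507, -0.0799, 0.0113]
ee_rot: [-0.5, 1.569, -0.408]
wrist_force: [-0.9, 0.2, 7.3]
width: 0.0653
```

Run:
```python
from h import *
s=snap('wrist','w34'); p,R,st=tool(); print(p,np.round(R,3),st['time_s'],st['wrist_force'],st['width'])
```

```text
[ 0.45068497 -0.07991649  0.01126323] [[ 0.002 -0.092  0.996]
 [-0.001  0.996  0.092]
 [-1.    -0.001  0.002]] 44.8 [-0.90130849  0.22672703  7.12420244] 0.06521011819037462
```

View pics/w34.png

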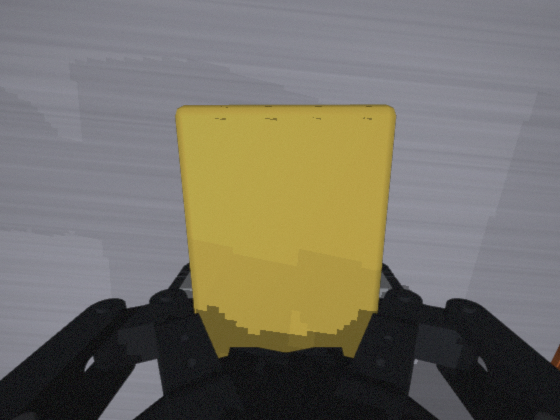

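Call:
send_rows --series '[{"gripper": 0.6,"tx": -1,"ty": 0,"tz": 0,"ax": 0,"ay": 0,"az": 0},{"gripper": 0.6,"tx": -2,"ty": 0,"tz": 0,"ax": 0,"ay": 0,"az": 0},{"gripper": 0.6,"tx": -3,"ty": 0,"tz": 0,"ax": 0,"ay": 0,"az": 0},{"gripper": 0.6,"tx": -3,"ty": 0,"tz": 0,"ax": 0,"ay": 0,"az": 0},{"gripper": 0.6,"tx": -3,"ty": 0,"tz": 0,"ax": 0,"ay": 0,"az": 0},{"gripper": 0.6,"tx": -2,"ty": 0,"tz": 0,"ax": 0,"ay": 0,"az": 0},{"gripper": 0.6,"tx": 0,"ty": 0,"tz": 0,"ax": 0,"ay": 0,"az": 0},{"gripper": 0.6,"tx": 0,"ty": 0,"tz": 0,"ax": 0,"ay": 0,"az": 0}]' --force 60

```text
time_s: 45.8
eef_pos: [0.4491, -0.0794, 0.1493]
ee_rot: [2.851, 1.569, 2.943]
wrist_force: [-0.1, 0.1, -2.1]
width: 0.0651
```

Run:
```python
from h import *
s=snap('wrist','w35'); p,R,st=tool(); print(p,np.round(R,3),st['time_s'],st['wrist_force'],st['width'])
t=snap('scene','s35'); draw(t,[],'s35z',(220,100,400,235))
plan(.6668,.0705,.13,.0097)
```

```text
[ 0.44879217 -0.07935491  0.14902919] [[-0.002 -0.092  0.996]
 [ 0.     0.996  0.092]
 [-1.     0.001 -0.002]] 45.85 [-0.52108613 -0.22804261 -2.78831877] 0.06517743370895766
turn ax,ay,az [ 0.082 -0.003 -0.001]  then shift cm [ 1.89 14.77 21.95]  rows turn 0.5 shift 4.3
```

View pics/s35z.png

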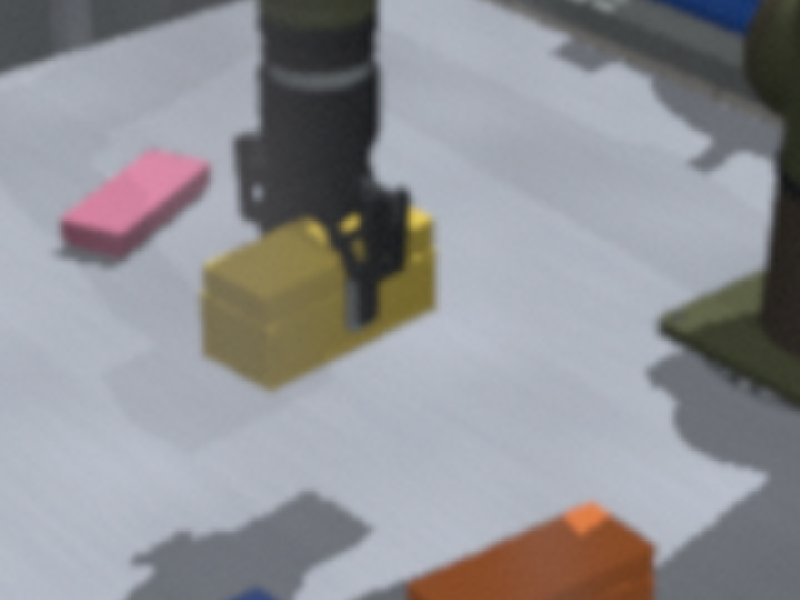

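Box lifted level with its lid on. Carry it above the blue box.

Call:
send_rows --series '[{"gripper": 0.6,"tx": 0,"ty": 0,"tz": 0,"ax": 0.04,"ay": 0,"az": 0},{"gripper": 0.6,"tx": 0,"ty": 0,"tz": 0,"ax": 0.042,"ay": 0,"az": 0},{"gripper": 0.6,"tx": 0,"ty": 0.9,"tz": 1.2,"ax": 0,"ay": 0,"az": 0},{"gripper": 0.6,"tx": 0,"ty": 1.9,"tz": 2.8,"ax": 0,"ay": 0,"az": 0},{"gripper": 0.6,"tx": 0,"ty": 2.3,"tz": 3.5,"ax": 0,"ay": 0,"az": 0},{"gripper": 0.6,"tx": 0,"ty": 2.4,"tz": 3.6,"ax": 0,"ay": 0,"az": 0},{"gripper": 0.6,"tx": 0,"ty": 2.4,"tz": 3.6,"ax": 0,"ay": 0,"az": 0},{"gripper": 0.6,"tx": 0,"ty": 2.3,"tz": 3.5,"ax": 0,"ay": 0,"az": 0},{"gripper": 0.6,"tx": 0,"ty": 1.7,"tz": 2.5,"ax": 0,"ay": 0,"az": 0},{"gripper": 0.6,"tx": 0.8,"ty": 0.9,"tz": 1.2,"ax": 0,"ay": 0,"az": 0},{"gripper": 0.6,"tx": 1,"ty": 0,"tz": 0,"ax": 0,"ay": 0,"az": 0},{"gripper": 0.6,"tx": 0,"ty": 0,"tz": 0,"ax": 0,"ay": 0,"az": 0}]'

```text
time_s: 47.4
eef_pos: [0.6649, 0.0699, 0.13]
ee_rot: [-2.977, 1.566, -2.967]
wrist_force: [0.2, 0.2, -2.6]
width: 0.0653
```

Call:
send_rows --series '[{"gripper": 0.6,"tx": 0,"ty": 0,"tz": 0,"ax": 0,"ay": 0,"az": 0},{"gripper": 0.6,"tx": 0,"ty": 0,"tz": 0,"ax": 0,"ay": 0,"az": 0},{"gripper": 0.6,"tx": 0,"ty": 0,"tz": 0,"ax": 0,"ay": 0,"az": 0}]'

```text
time_s: 47.78
eef_pos: [0.6675, 0.0703, 0.1328]
ee_rot: [0.047, 1.57, 0.057]
wrist_force: [-0.1, 0.6, -2.5]
width: 0.0653
```

Run:
```python
from h import *
s=snap('wrist','w36'); p,R,st=tool(); print(p,np.round(R,3),st['time_s'],st['wrist_force'],st['width'])
t=snap('scene','s36'); draw(t,[],'s36z',(200,150,380,285))
plan(.6668,.0705,.072,.0097)
```

```text
[0.66748193 0.0703929  0.13268321] [[ 0.001 -0.01   1.   ]
 [ 0.     1.     0.01 ]
 [-1.     0.     0.001]] 47.825 [-0.261962   -0.18718219 -2.9638954 ] 0.06485739940782585
turn ax,ay,az [ 0.     0.001 -0.   ]  then shift cm [ 6.06  0.   -0.07]  rows turn 0.0 shift 1.0
```

View pics/s36z.png

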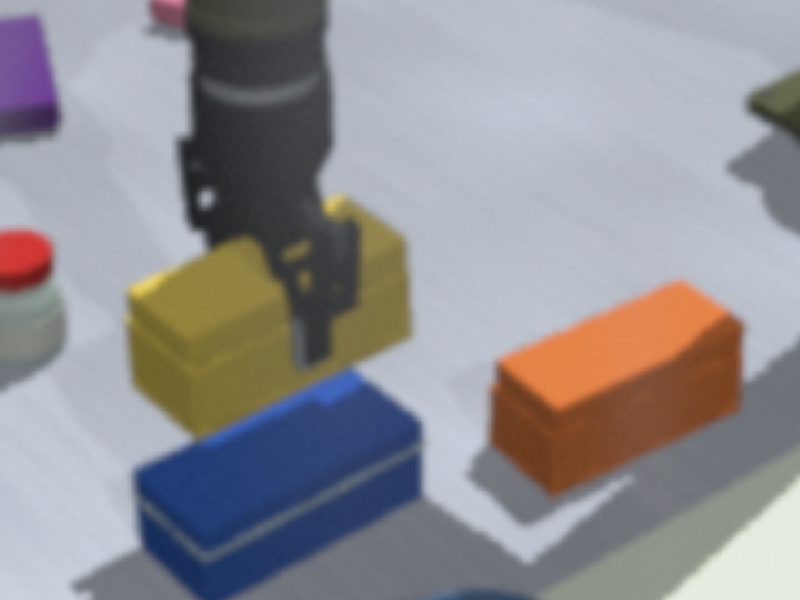

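View pics/w36.png

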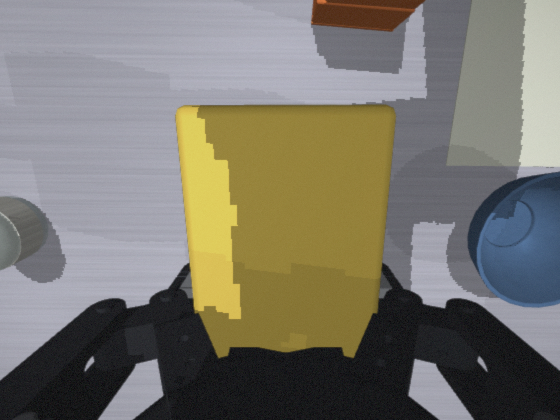

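Well aligned. Lowering by steps to contact.

Call:
send_rows --series '[{"gripper": 0.6,"tx": 1.5,"ty": 0,"tz": 0,"ax": 0,"ay": 0,"az": 0},{"gripper": 0.6,"tx": 2,"ty": 0,"tz": 0,"ax": 0,"ay": 0,"az": 0},{"gripper": 0.6,"tx": 1.5,"ty": 0,"tz": 0,"ax": 0,"ay": 0,"az": 0},{"gripper": 0.6,"tx": 0.5,"ty": 0,"tz": 0,"ax": 0,"ay": 0,"az": 0},{"gripper": 0.6,"tx": 0.3,"ty": 0,"tz": 0,"ax": 0,"ay": 0,"az": 0},{"gripper": 0.6,"tx": 0,"ty": 0,"tz": 0,"ax": 0,"ay": 0,"az": 0},{"gripper": 0.6,"tx": 0,"ty": 0,"tz": 0,"ax": 0,"ay": 0,"az": 0}]'

```text
time_s: 48.75
eef_pos: [0.668, 0.0707, 0.0748]
ee_rot: [0.089, 1.569, 0.1]
wrist_force: [-0.9, 0.9, -2.6]
width: 0.0653
```

Call:
send_rows --series '[{"gripper": 0.6,"tx": 0.2,"ty": 0,"tz": 0,"ax": 0,"ay": 0,"az": 0},{"gripper": 0.6,"tx": 0.1,"ty": 0,"tz": 0,"ax": 0,"ay": 0,"az": 0},{"gripper": 0.6,"tx": 0,"ty": 0,"tz": 0,"ax": 0,"ay": 0,"az": 0}]'

```text
time_s: 49.12
eef_pos: [0.6675, 0.0707, 0.0714]
ee_rot: [-0.123, 1.57, -0.113]
wrist_force: [0.9, 0.2, -1.2]
width: 0.065
```

Call:
send_rows --series '[{"gripper": 0.6,"tx": 0.1,"ty": 0,"tz": 0,"ax": 0,"ay": 0,"az": 0},{"gripper": 0.6,"tx": 0,"ty": 0,"tz": 0,"ax": 0,"ay": 0,"az": 0}]'

```text
time_s: 49.38
eef_pos: [0.6675, 0.0707, 0.0713]
ee_rot: [-0.107, 1.57, -0.097]
wrist_force: [-2.1, -0.8, 5.8]
width: 0.0656
```

Call:
send_rows --series '[{"gripper": 1,"tx": 0,"ty": 0,"tz": 0,"ax": 0,"ay": 0,"az": 0},{"gripper": 1,"tx": 0,"ty": 0,"tz": 0,"ax": 0,"ay": 0,"az": 0},{"gripper": 1,"tx": -1,"ty": 0,"tz": 0,"ax": 0,"ay": 0,"az": 0},{"gripper": 1,"tx": -4,"ty": 0,"tz": 0,"ax": 0,"ay": 0,"az": 0},{"gripper": 1,"tx": -5,"ty": 0,"tz": 0,"ax": 0,"ay": 0,"az": 0},{"gripper": 1,"tx": -6,"ty": 0,"tz": 0,"ax": 0,"ay": 0,"az": 0},{"gripper": 1,"tx": -4,"ty": 0,"tz": 3,"ax": 0,"ay": 0,"az": 0},{"gripper": 1,"tx": 0,"ty": 0,"tz": 0,"ax": 0,"ay": 0,"az": 0},{"gripper": 1,"tx": 0,"ty": 0,"tz": 0,"ax": 0,"ay": 0,"az": 0}]' --force 40

```text
time_s: 50.5
eef_pos: [0.697, 0.0709, 0.2696]
ee_rot: [-3.067, 1.57, -3.057]
wrist_force: [0.7, -0.4, 0.2]
width: 0.0853
```

Run:
```python
from h import *
s=snap('wrist','w37'); p,R,st=tool(); print(p,st['time_s'],st['wrist_force'],st['width'])
t=snap('scene','s37'); draw(t,[],'s37z',(200,150,380,285))
q=loca(s,YE,(.150,.062,.022),(150,20,400,262),.106); print(q); draw(s,[((.150,.062,.022),q[0],.106),(DIM['blue'],(.6676,.0705,.0097),0)],'w37d')
plan(.4506,.1283,.16,-.0573)
```

```text
[0.69630961 0.07087753 0.26867792] 50.55 [-0.2400557  -0.35639991 -0.50938329] 0.08545423886236636
(array([0.6685, 0.0715, 0.0104]), np.float64(0.028), 10193)
turn ax,ay,az [ 0.068 -0.004  0.   ]  then shift cm [ 10.83   4.33 -24.82]  rows turn 0.4 shift 4.4
```

View pics/w37d.png

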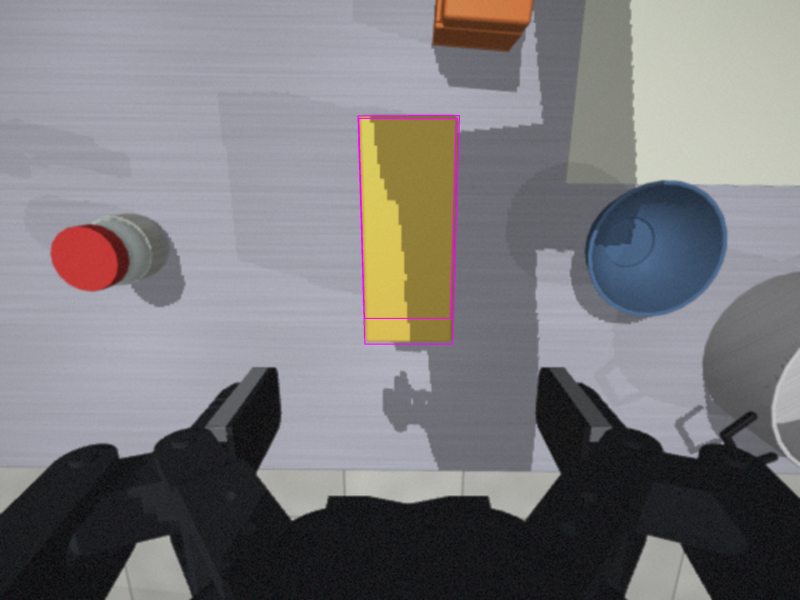

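View pics/s37z.png

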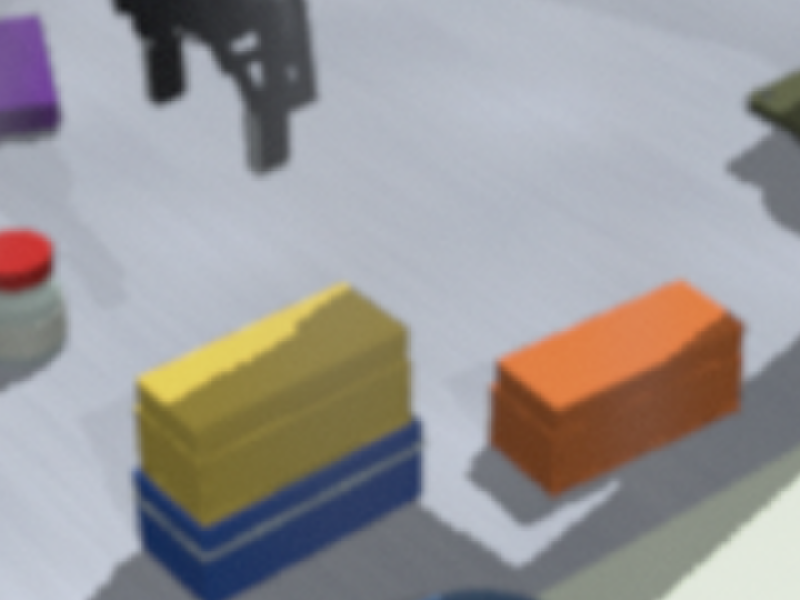

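Call:
send_rows --series '[{"gripper": 1,"tx": 0,"ty": 0.8,"tz": -5,"ax": 0.068,"ay": 0,"az": 0},{"gripper": 1,"tx": 0,"ty": 0.9,"tz": -5,"ax": 0,"ay": 0,"az": 0},{"gripper": 1,"tx": 0,"ty": 0.9,"tz": -5,"ax": 0,"ay": 0,"az": 0},{"gripper": 1,"tx": 3,"ty": 0.9,"tz": -5,"ax": 0,"ay": 0,"az": 0},{"gripper": 1,"tx": 4,"ty": 0.8,"tz": -4.8,"ax": 0,"ay": 0,"az": 0},{"gripper": 1,"tx": 3.8,"ty": 0,"tz": 0,"ax": 0,"ay": 0,"az": 0},{"gripper": 1,"tx": 0,"ty": 0,"tz": 0,"ax": 0,"ay": 0,"az": 0},{"gripper": 1,"tx": 0,"ty": 0,"tz": 0,"ax": 0,"ay": 0,"az": 0},{"gripper": 1,"tx": 0,"ty": 0,"tz": 0,"ax": 0,"ay": 0,"az": 0}]'

```text
time_s: 51.72
eef_pos: [0.4538, 0.125, 0.1639]
ee_rot: [0.323, 1.568, 0.265]
wrist_force: [0.4, -0.2, 0.8]
width: 0.0854
```

Run:
```python
from h import *
s=snap('wrist','w38'); p,R,st=tool(); print(p,st['time_s'],st['wrist_force'],st['width'])
q=loca(s,OR,(.150,.062,.022),(200,20,370,262),.046); print(q); draw(s,[((.150,.062,.022),q[0],.046)],'w38d')
plan(q[0][0],q[0][1],.0115,q[0][2])
```

```text
[0.45377771 0.12497564 0.16376453] 51.775 [1.20569554 1.38726658 0.62369373] 0.08536430438388387
(array([ 0.4507,  0.1285, -0.0581]), np.float64(0.137), 11627)
turn ax,ay,az [-0.     0.003 -0.001]  then shift cm [15.23  0.33 -0.33]  rows turn 0.0 shift 2.5
```

View pics/w38d.png

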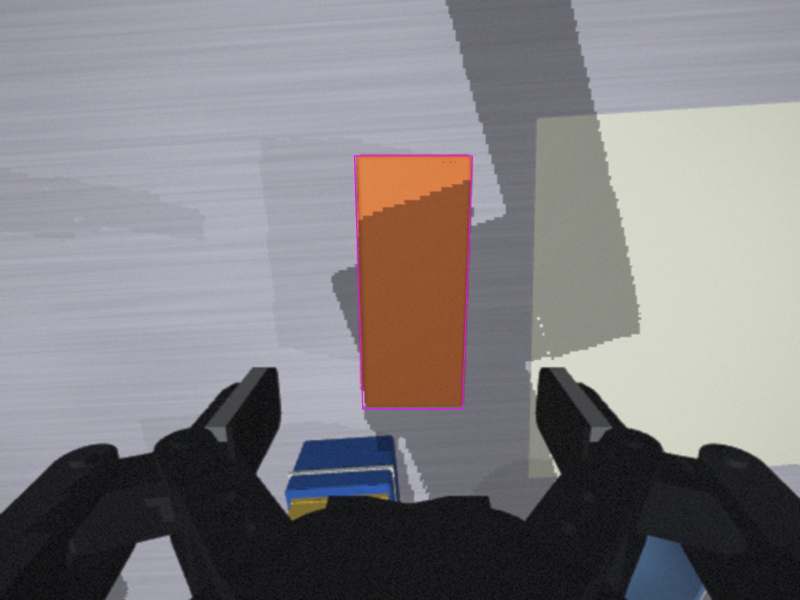

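Call:
send_rows --series '[{"gripper": 1,"tx": 4,"ty": 0.3,"tz": -0.3,"ax": 0,"ay": 0,"az": 0},{"gripper": 1,"tx": 5,"ty": 0,"tz": 0,"ax": 0,"ay": 0,"az": 0},{"gripper": 1,"tx": 4.5,"ty": 0,"tz": 0,"ax": 0,"ay": 0,"az": 0},{"gripper": 1,"tx": 1.7,"ty": 0,"tz": 0,"ax": 0,"ay": 0,"az": 0},{"gripper": 1,"tx": 0,"ty": 0,"tz": 0,"ax": 0,"ay": 0,"az": 0},{"gripper": 1,"tx": 0,"ty": 0,"tz": 0,"ax": 0,"ay": 0,"az": 0},{"gripper": 1,"tx": 0,"ty": 0,"tz": 0,"ax": 0,"ay": 0,"az": 0}]' --force 40

```text
time_s: 52.65
eef_pos: [0.4507, 0.1283, 0.0117]
ee_rot: [0.331, 1.568, 0.273]
wrist_force: [0.4, 0.1, 0.8]
width: 0.0854
```

Call:
send_rows --series '[{"gripper": 0.6,"tx": 0,"ty": 0,"tz": 0,"ax": 0,"ay": 0,"az": 0},{"gripper": 0.6,"tx": 0,"ty": 0,"tz": 0,"ax": 0,"ay": 0,"az": 0},{"gripper": 0.6,"tx": 0,"ty": 0,"tz": 0,"ax": 0,"ay": 0,"az": 0},{"gripper": 0.6,"tx": 0,"ty": 0,"tz": 0,"ax": 0,"ay": 0,"az": 0}]' --force 60

```text
time_s: 53.15
eef_pos: [0.45, 0.1274, 0.0117]
ee_rot: [-0.441, 1.568, -0.499]
wrist_force: [-0.5, -2.6, 8.4]
width: 0.0652
```

Call:
send_rows --series '[{"gripper": 0.6,"tx": -1,"ty": 0,"tz": 0,"ax": 0,"ay": 0,"az": 0},{"gripper": 0.6,"tx": -2,"ty": 0,"tz": 0,"ax": 0,"ay": 0,"az": 0},{"gripper": 0.6,"tx": -3,"ty": 0,"tz": 0,"ax": 0,"ay": 0,"az": 0},{"gripper": 0.6,"tx": -3.5,"ty": 0,"tz": 0,"ax": 0,"ay": 0,"az": 0},{"gripper": 0.6,"tx": -3.5,"ty": 0,"tz": 0,"ax": 0,"ay": 0,"az": 0},{"gripper": 0.6,"tx": -3.5,"ty": 0,"tz": 0,"ax": 0,"ay": 0,"az": 0},{"gripper": 0.6,"tx": -2.5,"ty": 0,"tz": 0,"ax": 0,"ay": 0,"az": 0},{"gripper": 0.6,"tx": -1,"ty": 0,"tz": 0,"ax": 0,"ay": 0,"az": 0},{"gripper": 0.6,"tx": 0,"ty": 0,"tz": 0,"ax": 0,"ay": 0,"az": 0},{"gripper": 0.6,"tx": 0,"ty": 0,"tz": 0,"ax": 0,"ay": 0,"az": 0}]'

```text
time_s: 54.4
eef_pos: [0.4483, 0.1277, 0.2092]
ee_rot: [-2.832, 1.568, -2.89]
wrist_force: [0.9, -0.0, -2.6]
width: 0.0651
```

Run:
```python
from h import *
s=snap('wrist','w39'); p,R,st=tool(); print(p,np.round(R,3),st['time_s'],st['wrist_force'],st['width'])
t=snap('scene','s39'); draw(t,[],'s39z',(200,120,380,255))
plan(.668,.071,.20,.0104)
```

```text
[0.44822915 0.12767112 0.20910198] [[-0.003  0.058  0.998]
 [-0.001  0.998 -0.058]
 [-1.    -0.001 -0.003]] 54.45 [-9.19792355e-01 -1.34951521e-03 -3.30389521e+00] 0.0653649851127188
turn ax,ay,az [-0.068 -0.002  0.001]  then shift cm [ 0.92 -5.9  21.91]  rows turn 0.4 shift 3.7
```

View pics/w39.png

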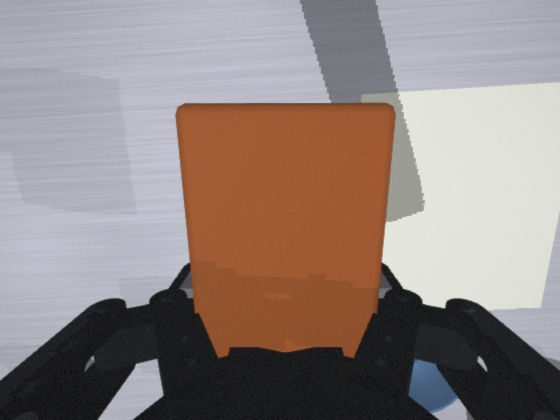

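View pics/s39z.png

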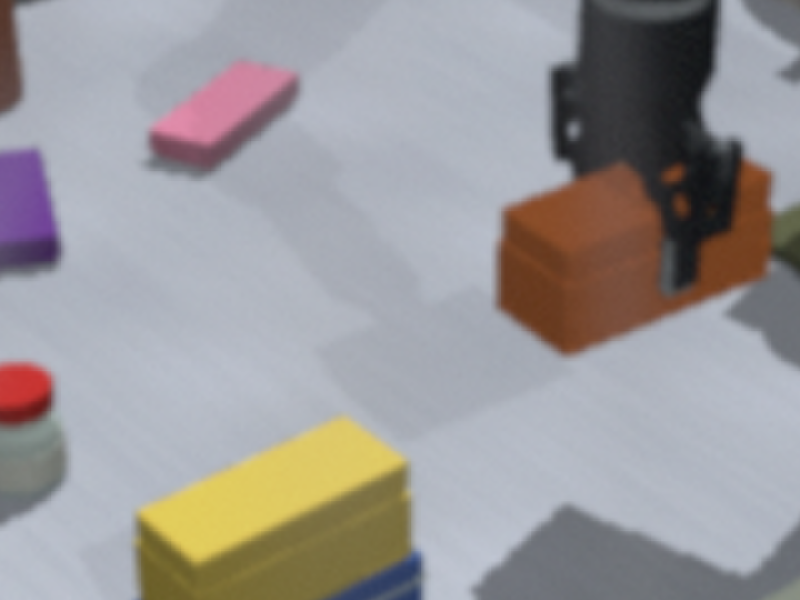

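Call:
send_rows --series '[{"gripper": 0.6,"tx": 0,"ty": 0,"tz": 0,"ax": -0.034,"ay": 0,"az": 0},{"gripper": 0.6,"tx": 0,"ty": -0.3,"tz": 1.2,"ax": -0.034,"ay": 0,"az": 0},{"gripper": 0.6,"tx": 0,"ty": -0.7,"tz": 2.6,"ax": 0,"ay": 0,"az": 0},{"gripper": 0.6,"tx": 0,"ty": -0.9,"tz": 3.4,"ax": 0,"ay": 0,"az": 0},{"gripper": 0.6,"tx": 0,"ty": -1,"tz": 3.6,"ax": 0,"ay": 0,"az": 0},{"gripper": 0.6,"tx": 0,"ty": -1,"tz": 3.6,"ax": 0,"ay": 0,"az": 0},{"gripper": 0.6,"tx": 0,"ty": -0.9,"tz": 3.5,"ax": 0,"ay": 0,"az": 0},{"gripper": 0.6,"tx": 0,"ty": -0.7,"tz": 2.6,"ax": 0,"ay": 0,"az": 0},{"gripper": 0.6,"tx": 0,"ty": -0.4,"tz": 1.3,"ax": 0,"ay": 0,"az": 0},{"gripper": 0.6,"tx": 0,"ty": 0,"tz": 0,"ax": 0,"ay": 0,"az": 0},{"gripper": 0.6,"tx": 0,"ty": 0,"tz": 0,"ax": 0,"ay": 0,"az": 0},{"gripper": 0.6,"tx": 0,"ty": 0,"tz": 0,"ax": 0,"ay": 0,"az": 0}]'

```text
time_s: 56.0
eef_pos: [0.6669, 0.071, 0.2105]
ee_rot: [3.102, 1.57, 3.113]
wrist_force: [-1.0, -0.1, -2.5]
width: 0.0652
```

Run:
```python
from h import *
p,R,st=tool(); print(p,np.round(R,3),st['time_s'],st['wrist_force'],st['width'])
t=snap('scene','s40'); draw(t,[],'s40z',(200,120,380,255))
plan(.668,.071,.140,.0104)
```

```text
[0.66692752 0.07099094 0.21050639] [[-0.001 -0.011  1.   ]
 [ 0.     1.     0.011]
 [-1.     0.    -0.001]] 56.0 [-0.99829065 -0.06739289 -2.45282344] 0.06521329690001659
turn ax,ay,az [ 0. -0. -0.]  then shift cm [ 7.06 -0.    0.1 ]  rows turn 0.0 shift 1.1
```

View pics/s40z.png

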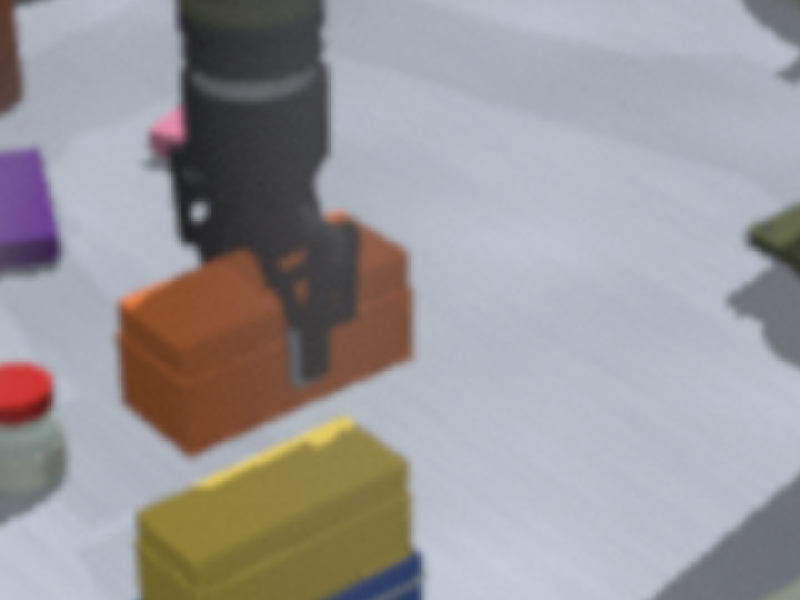

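Call:
send_rows --series '[{"gripper": 0.6,"tx": 1.5,"ty": 0,"tz": 0,"ax": 0,"ay": 0,"az": 0},{"gripper": 0.6,"tx": 2,"ty": 0,"tz": 0,"ax": 0,"ay": 0,"az": 0},{"gripper": 0.6,"tx": 2,"ty": 0,"tz": 0,"ax": 0,"ay": 0,"az": 0},{"gripper": 0.6,"tx": 0.7,"ty": 0,"tz": 0,"ax": 0,"ay": 0,"az": 0},{"gripper": 0.6,"tx": 0.4,"ty": 0,"tz": 0,"ax": 0,"ay": 0,"az": 0},{"gripper": 0.6,"tx": 0,"ty": 0,"tz": 0,"ax": 0,"ay": 0,"az": 0},{"gripper": 0.6,"tx": 0,"ty": 0,"tz": 0,"ax": 0,"ay": 0,"az": 0}]'

```text
time_s: 56.92
eef_pos: [0.6683, 0.0708, 0.1452]
ee_rot: [0.089, 1.569, 0.1]
wrist_force: [-0.4, -0.2, -2.8]
width: 0.0649
```

Call:
send_rows --series '[{"gripper": 0.6,"tx": 0.3,"ty": 0,"tz": 0,"ax": 0,"ay": 0,"az": 0},{"gripper": 0.6,"tx": 0.1,"ty": 0,"tz": 0,"ax": 0,"ay": 0,"az": 0},{"gripper": 0.6,"tx": 0,"ty": 0,"tz": 0,"ax": 0,"ay": 0,"az": 0}]'

```text
time_s: 57.3
eef_pos: [0.6676, 0.0707, 0.1403]
ee_rot: [-2.895, 1.571, -2.884]
wrist_force: [-0.3, -0.6, -2.1]
width: 0.0648
```

Call:
send_rows --series '[{"gripper": 0.6,"tx": 0.1,"ty": 0,"tz": 0,"ax": 0,"ay": 0,"az": 0},{"gripper": 0.6,"tx": 0,"ty": 0,"tz": 0,"ax": 0,"ay": 0,"az": 0}]'

```text
time_s: 57.55
eef_pos: [0.6678, 0.0707, 0.1398]
ee_rot: [-0.091, 1.57, -0.081]
wrist_force: [-0.5, 0.1, -0.4]
width: 0.0652
```

Call:
send_rows --series '[{"gripper": 0.6,"tx": 0.1,"ty": 0,"tz": 0,"ax": 0,"ay": 0,"az": 0},{"gripper": 0.6,"tx": 0,"ty": 0,"tz": 0,"ax": 0,"ay": 0,"az": 0}]'

```text
time_s: 57.8
eef_pos: [0.6678, 0.0708, 0.1397]
ee_rot: [-0.021, 1.57, -0.01]
wrist_force: [-2.5, -0.3, 4.7]
width: 0.0649
```

Contact; release, lift, then back away.

Call:
send_rows --series '[{"gripper": 1,"tx": 0,"ty": 0,"tz": 0,"ax": 0,"ay": 0,"az": 0},{"gripper": 1,"tx": 0,"ty": 0,"tz": 0,"ax": 0,"ay": 0,"az": 0},{"gripper": 1,"tx": -1,"ty": 0,"tz": 0,"ax": 0,"ay": 0,"az": 0},{"gripper": 1,"tx": -4,"ty": 0,"tz": 0,"ax": 0,"ay": 0,"az": 0},{"gripper": 1,"tx": -5,"ty": 0,"tz": 0,"ax": 0,"ay": 0,"az": 0},{"gripper": 1,"tx": -4,"ty": 0,"tz": 0,"ax": 0,"ay": 0,"az": 0},{"gripper": 1,"tx": 0,"ty": 0,"tz": 0,"ax": 0,"ay": 0,"az": 0},{"gripper": 1,"tx": 0,"ty": 0,"tz": 0,"ax": 0,"ay": 0,"az": 0}]' --force 40

```text
time_s: 58.8
eef_pos: [0.6677, 0.0707, 0.2783]
ee_rot: [0.087, 1.571, 0.097]
wrist_force: [-0.2, -0.2, -0.9]
width: 0.0856
```

Run:
```python
from h import *
s=snap('wrist','w41'); p,R,st=tool(); print(p,st['time_s'],st['wrist_force'],st['width'])
t=snap('scene','s41'); draw(t,[],'s41z',(200,120,380,255))
q=loca(s,OR,(.150,.062,.022),(120,20,430,262),.174); print(q); draw(s,[((.150,.062,.022),q[0],.174)],'w41d')
```

```text
[0.66722552 0.07066103 0.27737716] 58.85 [ 0.06066898 -0.04321096  0.04447741] 0.08549037970344436
(array([0.668 , 0.0719, 0.0104]), np.float64(0.206), 11645)
```

View pics/s41z.png

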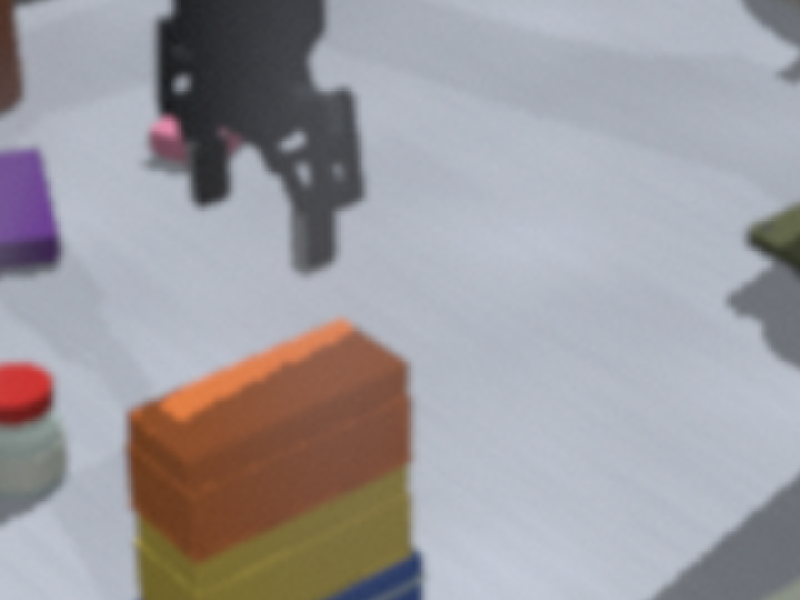

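View pics/w41d.png

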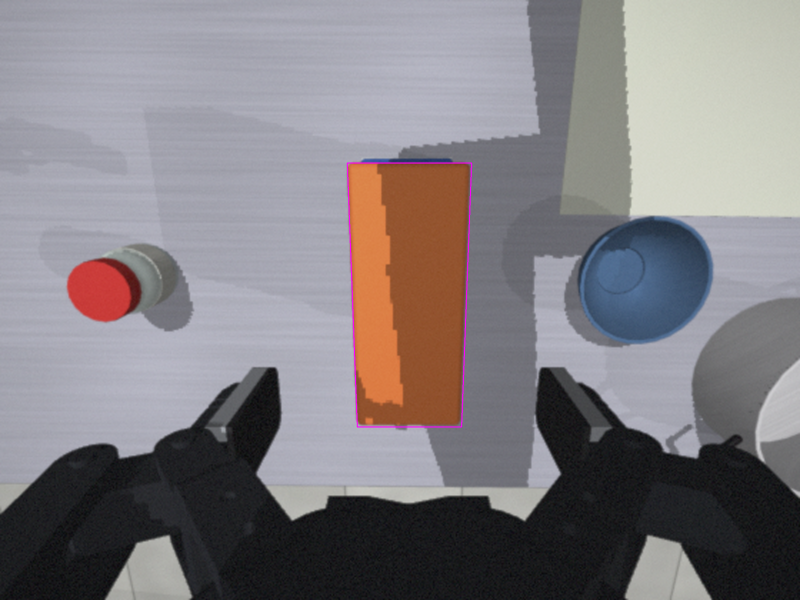

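The stack stands square: the orange lid measures (0.668, 0.072), against blue at (0.668, 0.0705). The arm is clear, so I'm handing in.

Run:
```python
from bench import ctrl
print(ctrl.hand_in())
```

```text
the job is handed in; nothing more can be done
None
```

I packed both rolls in the yellow box and both cartons in the orange box, and put each box's own lid on while it stood on the counter. I then stacked yellow on blue and orange on yellow, and handed in at about 59 s. The hand-in gave no verdict.

**Last checks:**
- **Stack:** by the wrist camera, the yellow and orange lid centres are within about 2 mm of the blue box's centre. All three have the same yaw of about 0.010 rad.
- **Lids and food:** both lids looked level and fully seated. I saw the food lying flat in its boxes before closing them.
- **Rest and clearance:** the gripper was about 7 cm clear of the stack and the wrist force was near zero. I did not re-measure the blue box, bowl and jar at the end; the pictures show no sign that they moved.

**One thing went wrong:** on the first carton the fingers jammed inside the orange box's rim. The wrist force reached about 73 N, under the 120 N limit. I can't tell whether that counted against the 40 N limit on the arm or the gripper's body. The box was also lifted about 16 cm before I set it back down and freed it. After that I dropped the food from rim height, with no further trouble.

The last orange fit reported a poor overlap (0.206), because its mask also took in other orange-coloured pixels. The drawn outline matched the lid by eye.

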